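# Tip the tissue cassettes from their tray into the fixing tub

## Robot

A 6-joint arm with a two-finger parallel gripper is mounted at the origin on the work surface. World frame = base frame: x ahead of the robot, y to its left, z up, the work surface at z = 0. Lengths are in m, angles in rad, forces in N, time in s.
With the tool pointing down it reaches from about 0.375 to 0.9 m from the base axis. Payload 3.1 kg.
Tool frame: the origin (TCP) lies on the centre line of the jaws, within the pads' length; the fingertips stand 19 mm ahead of it and the grasp point (between the pads) is the TCP; z points along the fingers, y is the direction in which the jaws open and shut (so a half turn about z gives the same grasp; the last joint's range is limited). The gripper opens to 85 mm and grips with 20 to 120 N. Pads are 22 mm wide; open, the fingers measure 114 mm over their backs; the gripper's body (76 mm by 85 mm) begins 54 mm behind the grasp point. The pads swing forward as they close: fully open they stand 13 mm farther back than shut.
Start: joints at [0.949, 0.527, 1.433, -0, 1.181, -0.178], TCP at [0.268, 0.564, 0.25] pointing down, gripper open.
Joint ranges: [-3.08, 3.08], [-0.75, 2.2], [0.22, 2.44], [-1.43, 4.57], [0, 2.65], [-2.85, 2.85]. Speed limits (rad/s): [2.79, 2.79, 3.14, 3.14, 3.14, 3.14].

## Interface

Orientations are given as a unit quaternion [x, y, z, w].
In Python, from station import manip, imaging, workorder gives the robot as it stands.
- The arm moves only by the shell command python3 -m creep 'ROWS' [FORCE]. ROWS is a JSON object of lists of equal length, an entry for each row: "claw": the finger opening in cm, from 0 to 8.54; "dp": the shift along the tool's x, y, z in cm, a list of three; "roll": the turn about the tool's z in rad. In form: {"claw": [claw, ...], "dp": [[dx, dy, dz], ...], "roll": [roll, ...]}. A call has 1 to 12 rows; each row is the pose to reach, as a shift and turn from the pose commanded when the call began, along the tool's axes at that moment; what a row does not reach only later rows make up. A row lasts 1/10 s, in which the tool goes at most 50 mm and 8.59 degrees, less where a joint would pass 70% of its speed; a pose out of reach is approached as far as the arm can. A call with a gripper value outside its range is refused whole. The fingers move at their own pace and stop on an object; FORCE is the grip in N (left out, the last holds). Time passes only in rows, so rows that repeat a pose let the fingers close. It gives the time, the measured TCP pose, the force and the opening at its end, in the units of the state.
- manip.sense(): the state, without advancing time (a new reading comes with each control period).
- imaging.snapshot(name): name is "scene" or "top"; returns a dict with "image" (400x640x3 uint8, red, green, blue), "z_map" (400x640 float32, m along the optical axis (not along the pixel's ray), 0 where there is no reading), "vfov" (degrees; the focal length in pixels is half the picture's height over the tangent of half this angle, whatever the lens; pixels are square), "cx", "cy" (the principal point, pixels), "R" (3x3) and "t" (3): a world point X has camera coordinates R X + t. Camera axes: x right, y down, z forward; pixel columns grow to the right and rows downward; lengths in m; the calibration is good to about 2 mm. A picture is of the moment at which its call begins.
- workorder.sign_off(): hands the job in, once; it reports no verdict.
The state is a dict: "t": time; "q": joint angles; "qd": joint speeds; "tau": joint torques, N m; "tcp_pos": TCP position; "tool_rot": TCP orientation; "force": force on the tool from outside, world axes, zero at the start; "ft_torque": the same for the moment, N m; "finger_gap": opening from 0.0 (shut) to 1.0 (fully open).
Only numpy, scipy, OpenCV 4.12 (cv2) and the standard library are available. Lean on these libraries where they do the work, as an engineer would, in place of code of your own. Each camera call takes 0.05 s, during which the arm holds its last target.

## Task

Draw the cassette tray out from under the riser by its black hoop and let it stand on the blue pad, with the three cassettes still on it. Then take it by its rear handle, tip the cassettes gently into the white tub from close above it without the gripper touching them, and set the empty tray back down flat on the pad. Leave the tub and everything else standing where it is.

Things in the scene. Friction and masses are not known exactly. Their poses are not given: they have to be found in the camera images.
- riser: fixed low steel shelf on two white side plates: deck 220 deep (x) by 320 wide (y), underside 65 and top 77 above the bench, 296 between the plates. Origin at bench level under the middle of its front edge; x points in under the deck, -x out over the pad. A carton and an orange-capped pot are fixed on the deck's back half, up to 60 above it.
- pad (a point): centre of the pale blue absorbent pad that lies on the bench in front of the riser, 260 (x) by 220 (y), no thickness worth counting; axes as the riser's.
- tray: loose aluminium tray, 180 g: floor 140 (x) by 84 (y) by 4 thick, side walls 4 thick, 24 high, rear wall (+x) 34 high, open mouth at x = -70 where pieces slide out. Origin at the centre of the underside; z up. Black handle behind the rear wall out to x = 130; black hoop over the mouth. Starts with the mouth end out in front of the riser, the handle hidden under it.
- hoop (a point): middle of the hoop's crossbar, which runs along tray y, 10 by 10 thick, at tray x = -58, 46 above the tray's underside; on two posts, 37 of free height below it for the cassettes; axes as the tray's.
- handle (a point): grip point of the tray's rear handle, a bar along tray x (x = 68 to 130), 16 wide (y) and 16 high (18 to 34 above the underside), this point at x = 105, height 26; axes as the tray's.
- cassette1: blue tissue cassette (macro size), a plastic block 36 (x) by 50 (y) by 14 high, 30 g, slots on its top; origin at the centre of its underside. Starts lying flat on the tray.
- cassette2: yellow tissue cassette (macro size), a plastic block 36 (x) by 50 (y) by 14 high, 30 g, slots on its top; origin at the centre of its underside. Starts lying flat on the tray.
- cassette3: blue tissue cassette (macro size), a plastic block 36 (x) by 50 (y) by 14 high, 30 g, slots on its top; origin at the centre of its underside. Starts lying flat on the tray.
- tub: loose white open plastic tub, 160 (x) by 130 (y) by 65 high, walls and floor 5 thick, 0.5 kg; origin at the centre of its underside.
- reagent: bystander: amber bottle with black cap, 72 diameter, about 150 high; origin at the centre of its underside.
- pot: bystander: clear specimen pot with white cap, 48 diameter, 65 high; origin at the centre of its underside.
- jar_lid: bystander: black jar lid lying on the bench, 90 diameter, 14 high; origin at the centre of its underside.
Mind the look-alikes: they are no part of the job. Of the things that look like the cassette2, the smallest one is meant.

How it is judged:
By the outcome, as a careful person would: the job done as asked, in the order asked, and still so for the second after the job is handed in, with the robot touching nothing.
It also fails if it takes over 72 s, if anything falls off the work surface, if the arm or the gripper's body presses on something with over 40 N, if the wrist force passes 120 N, or if a joint passes its speed limit or range.

## Working session

There is one attempt and no reset: what is moved stays moved. The work goes in short steps, Python scripts to look and compute and a shell command to move; the robot and the scene stay as the last step left them, time stands still between calls to the robot, and variables do not carry over. Pictures are saved under pics/ and viewed, and the job is handed in when it is done.

```bash
mkdir -p pics; ls; cat > h.py <<'E'
import numpy as np, cv2
from station import manip, imaging, workorder
def snap(n):
    s=imaging.snapshot(n); s['f']=200/np.tan(np.radians(s['vfov'])/2); return s
def save(s,name,crop=None,k=1):
    im=s['image'][...,::-1]
    if crop: u0,v0,u1,v1=crop; im=im[v0:v1,u0:u1]
    im=cv2.resize(im,None,fx=k,fy=k,interpolation=cv2.INTER_CUBIC); cv2.imwrite('pics/'+name,im)
def px(s,u,v,z=None):
    R=np.array(s['R']);t=np.array(s['t'])
    d=np.array([(u-s['cx'])/s['f'],(v-s['cy'])/s['f'],1.])
    if z is None:
        Z=s['z_map'][int(v),int(u)]; return R.T@(d*Z-t)
    c=-R.T@t; w=R.T@d; return c+w*(z-c[2])/w[2]
E
python3 - <<'E'
from h import *
for n in('scene','top'):
    s=snap(n); save(s,n+'1.png',k=1.25); print(n,s['f'],s['cx'],s['cy'],-np.array(s['R']).T@s['t'])
print(manip.sense())
E
```

```text
pics
scene 475.0153578437364 318.3067520786772 200.10940348256307 [ 1.29905648 -0.25852601  1.04898887]
top 505.3982676814406 324.5428923892118 208.180183382335 [ 0.5049676  -0.01018474  1.408054  ]
{'t': 0.1, 'q': array([ 9.48459233e-01,  5.28364011e-01,  1.43378291e+00,  1.87328905e-05,
        1.18142611e+00, -1.78475316e-01]), 'qd': array([ 0.00015651, -0.00233655, -0.00370671,  0.00111683,  0.00106694,
       -0.00393908]), 'tau': array([ 2.69422526e-04, -4.43306172e+01, -1.78586662e+01, -2.26282750e-04,
        3.88199420e-03, -8.34344604e-06]), 'tcp_pos': array([0.26798363, 0.56394973, 0.24943432]), 'tool_rot': array([ 2.20116934e-01,  9.75472990e-01, -9.08490547e-04, -3.93944516e-04]), 'force': array([0.44080967, 0.21997533, 0.49464588]), 'ft_torque': array([-0.06374018, -0.00421666,  0.05357111]), 'finger_gap': 0.9986499237842268}
```

View pics/scene1.png

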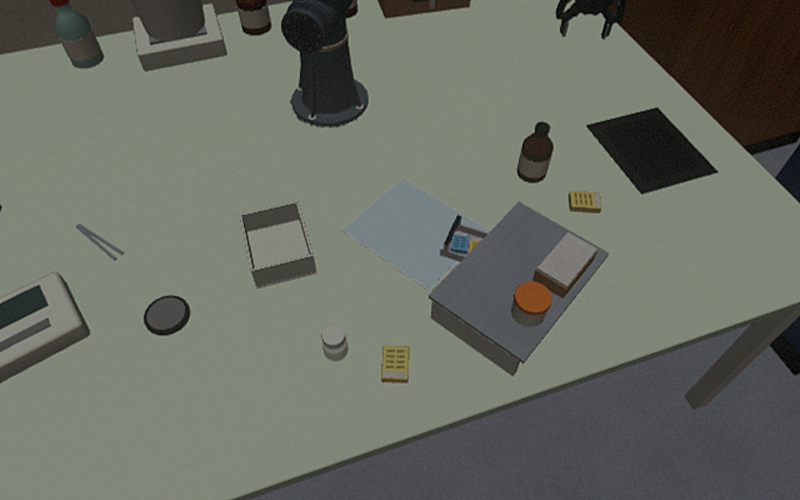

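View pics/top1.png

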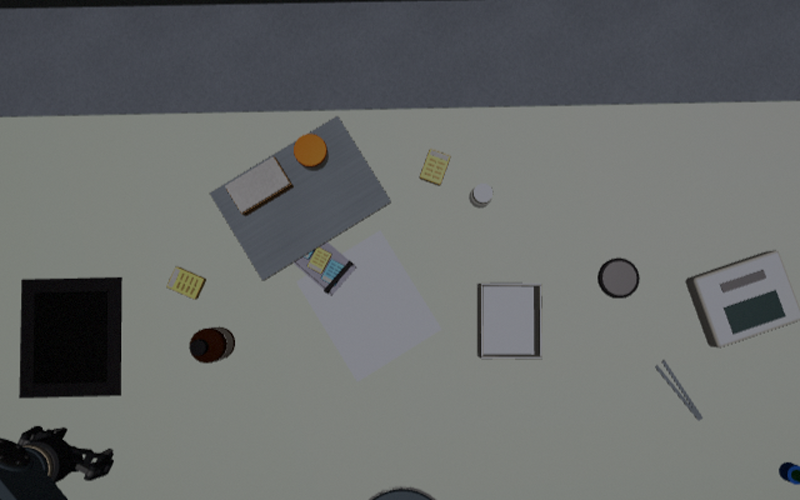

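The scene picture (800 px wide) shows the tray mouth and hoop at about (455,235), the pad, the tub at (280,245) and the riser. In the top picture the hoop is at (340,277), the tub at (510,320), the pad around (368,305) and the bottle at (210,345). I'll enlarge these.

```bash
python3 - <<'E'
from h import *
s=snap('top'); save(s,'top2.png',(160,80,360,310),k=2.6*1)
save(s,'top3.png',(225,180,300,245),k=8)
save(s,'top4.png',(370,215,445,295),k=7)
E
```

```text
(no output)
```

View pics/top2.png

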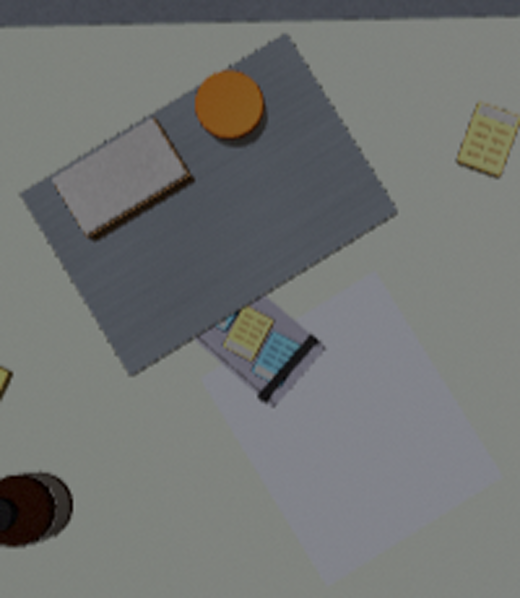

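View pics/top3.png

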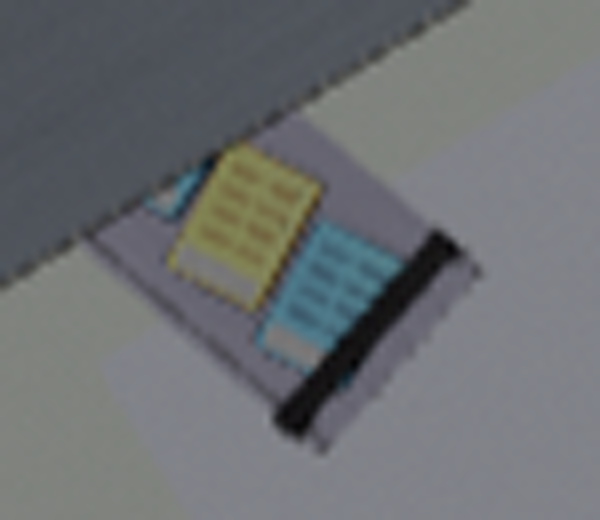

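View pics/top4.png

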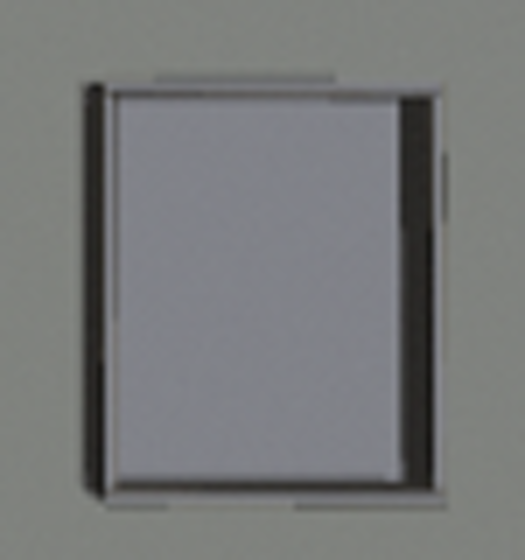

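```bash
python3 - <<'E'
from h import *
s=snap('top')
def P(u,v,o,k,z): return px(s,o[0]+u/k-.5+.5/k,o[1]+v/k-.5+.5/k,z)
A=lambda L,o,k,z:np.array([P(u,v,o,k,z) for u,v in L])
h=A([(443,240),(288,418)],(225,180),8,.051); print('hoop',h.round(4),h.mean(0),np.linalg.norm(h[0]-h[1]))
d=h[0]-h[1]; print('tray y dir ang',np.degrees(np.arctan2(d[1],d[0])))
w=A([(478,270),(320,450),],(225,180),8,.024); print('mouth wall ends',w.round(4),np.linalg.norm(w[0]-w[1]),w.mean(0))
w=A([(92,240),(282,412)],(225,180),8,.024); d=w[0]-w[1];print('left wall dir',np.degrees(np.arctan2(d[1],d[0])))
t=A([(107,90),(440,90),(440,495),(107,495)],(370,215),7,.065); print('tub',t.round(4),t.mean(0),np.linalg.norm(t[0]-t[1]),np.linalg.norm(t[1]-t[2]))
p=A([(375,275),(500,472),(330,583),(203,380)],(160,80),2.6,0); print('pad',p.round(4),p.mean(0),np.linalg.norm(p[0]-p[1]),np.linalg.norm(p[1]-p[2]))
r=A([(132,376),(397,212),(288,35),(22,195)],(160,80),2.6,.077); print('riser',r.round(4),r[:2].mean(0),np.linalg.norm(r[0]-r[1]),np.linalg.norm(r[1]-r[2]))
d=r[2]-r[1];print('riser x dir',np.degrees(np.arctan2(d[1],d[0])))
print('bottle',px(s,168+0,276,.15),'pot',px(s,385,155,.065),'decoy', px(s,149,226,.014))
for u,v in [(264,222),(282,205),(272,220),(278,213)]: print(px(s,u,v))
E
```

```text
hoop [[0.5959 0.097  0.051 ]
 [0.5373 0.1499 0.051 ]] [0.56657644 0.12345903 0.051     ] 0.07893386798242798
tray y dir ang -42.05115692799127
mouth wall ends [[0.5871 0.0873 0.024 ]
 [0.5268 0.1423 0.024 ]] 0.081652046994508 [0.55693877 0.11483023 0.024     ]
left wall dir 46.77940108175727
tub [[ 0.5412 -0.182   0.065 ]
 [ 0.5384 -0.3087  0.065 ]
 [ 0.3857 -0.3031  0.065 ]
 [ 0.3886 -0.1774  0.065 ]] [ 0.46349078 -0.24281405  0.065     ] 0.12672247332111777 0.15275756325336315
pad [[ 0.6654  0.0328  0.    ]
 [ 0.4513 -0.0963  0.    ]
 [ 0.3384  0.087   0.    ]
 [ 0.5565  0.219   0.    ]] [0.50289859 0.06063413 0.        ] 0.25006596782923046 0.21526117318463486
riser [[0.5593 0.2781 0.077 ]
 [0.7209 0.0067 0.077 ]
 [0.9072 0.1152 0.077 ]
 [0.7465 0.3888 0.077 ]] [0.64009222 0.14243396 0.077     ] 0.3158437046471538 0.21556174341301618
riser x dir 30.19893794280224
bottle [0.43112285 0.36776124 0.15      ] pot [ 0.73555752 -0.18838632  0.065     ] decoy [0.56097436 0.46052882 0.014     ]
[0.56461615 0.14350952 0.02217218]
[ 0.61217852  0.09532797 -0.00319144]
[0.56846872 0.11918348 0.04676218]
[0.58685792 0.10254304 0.04903507]
```

```bash
python3 - <<'E'
from h import *
for n in('top','scene'):
    s=snap(n); print(n, s['vfov'],s.keys()); 
    R=np.array(s['R']);print(R.round(4))
    for u,v in [(330,200),(250,300),(330,300),(480,300),(450,120),(60,150),(550,120),(150,200),(250,80),(400,250)]:
        print(u,v,px(s,u,v).round(4), s['image'][v,u])
s=snap('scene'); save(s,'sc2.png',(180,130,420,310),k=3.3); save(s,'sc3.png',(330,160,410,220),k=9)
E
```

```text
top 43.1801370904218 dict_keys(['image', 'z_map', 'vfov', 'cx', 'cy', 'R', 't', 'f'])
[[-0.0225 -0.9997  0.0079]
 [-0.9975  0.0219 -0.0678]
 [ 0.0676 -0.0094 -0.9977]]
330 200 [ 0.6229 -0.0392  0.001 ] [127 129 126]
250 300 [0.3517 0.1873 0.0024] [127 130 126]
330 300 [ 0.3465 -0.0328  0.0019] [127 130 126]
480 300 [ 0.337  -0.4464  0.0035] [126 129 125]
450 120 [ 0.8422 -0.3836  0.0026] [128 129 127]
60 150 [0.7797 0.7131 0.0021] [124 128 122]
550 120 [ 0.8362 -0.6668  0.0034] [127 129 126]
150 200 [ 0.634   0.4626 -0.    ] [126 130 125]
250 80 [ 1.2181  0.2815 -0.7529] [70 73 80]
400 250 [ 0.4794 -0.2301  0.0033] [129 131 138]
scene 45.665983306667314 dict_keys(['image', 'z_map', 'vfov', 'cx', 'cy', 'R', 't', 'f'])
[[ 0.332   0.9433  0.0012]
 [ 0.7507 -0.2635 -0.6058]
 [-0.5711  0.202  -0.7956]]
330 200 [0.5575 0.0382 0.0014] [121 131 132]
250 300 [ 0.7767 -0.2461  0.0029] [129 136 122]
330 300 [ 8.39e-01 -6.56e-02  6.00e-04] [128 136 123]
480 300 [ 0.9493  0.2865 -0.026 ] [64 68 61]
450 120 [0.3846 0.5085 0.0025] [130 138 121]
60 150 [ 0.1121 -0.663   0.0027] [123 134 119]
550 120 [0.4917 0.8062 0.0049] [26 28 24]
150 200 [ 0.3896 -0.4329 -0.0017] [126 136 123]
250 80 [ 0.0676 -0.056   0.0704] [34 38 35]
400 250 [0.8075 0.1217 0.0786] [84 88 91]
```

View pics/sc2.png

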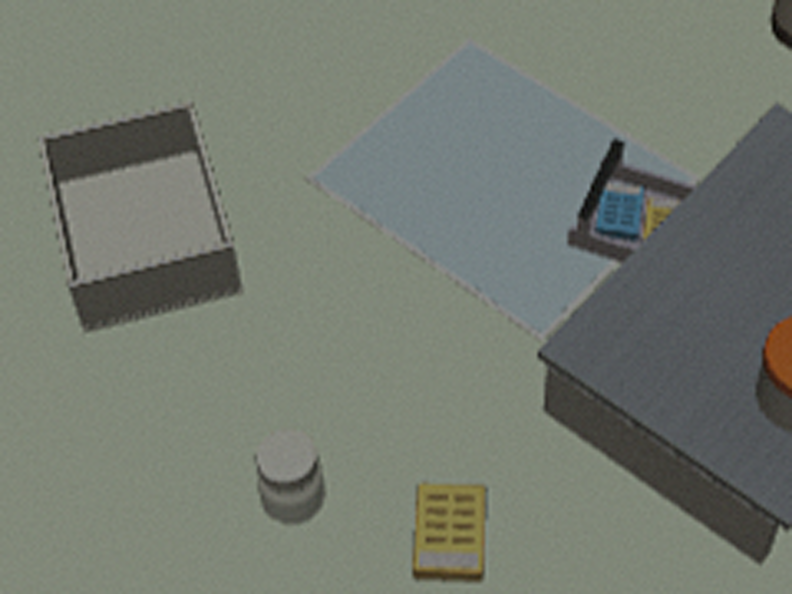

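View pics/sc3.png

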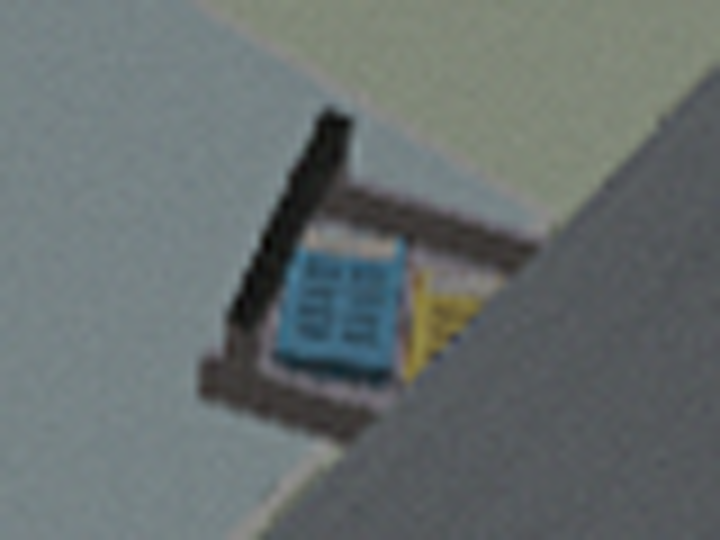

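```bash
python3 - <<'E'
from h import *
s=snap('scene')
def A(L,o,k,z): return np.array([px(s,o[0]+u/k-.5+.5/k,o[1]+v/k-.5+.5/k,z) for u,v in L])
h=A([(338,112),(240,318)],(330,160),9,.048); print('hoop',h.round(4),h.mean(0),np.linalg.norm(h[0]-h[1]))
t=A([(43,138),(192,106),(236,245),(72,283)],(180,130),3.3,.065); print('tub',t.round(4),t.mean(0),[np.linalg.norm(t[i]-t[i-1]) for i in range(4)])
p=A([(471,42),(310,180),(545,338)],(180,130),3.3,0); print('pad',p.round(4),[np.linalg.norm(p[i]-p[i-1]) for i in range(3)],p[::2].mean(0))
E
```

```text
hoop [[0.5329 0.156  0.048 ]
 [0.5976 0.0971 0.048 ]] [0.565243   0.12650394 0.048     ] 0.08743337674109201
tub [[ 0.3867 -0.2994  0.065 ]
 [ 0.3928 -0.1749  0.065 ]
 [ 0.5468 -0.1766  0.065 ]
 [ 0.5405 -0.3049  0.065 ]] [ 0.4667099  -0.23895702  0.065     ] [np.float64(0.15398336403911167), np.float64(0.12466863132143613), np.float64(0.1540466686614214), np.float64(0.12843395433641983)]
pad [[ 0.3409  0.0933  0.    ]
 [ 0.4502 -0.0934  0.    ]
 [ 0.6693  0.0387  0.    ]] [np.float64(0.3329750320350648), np.float64(0.21634301097568884), np.float64(0.25583896030857256)] [0.50510193 0.06597332 0.        ]
```

```bash
cat >> h.py <<'E'
from scipy.spatial.transform import Rotation as Ro
def delta(x,y,z,yaw=None):
    s=manip.sense(); R=Ro.from_quat(s['tool_rot']).as_matrix()
    ty=np.degrees(np.arctan2(R[1,1],R[0,1]))
    print('t',s['t'],'tcp',s['tcp_pos'].round(4),'tool-y yaw',round(ty,2),'tilt',np.degrees(np.arccos(-R[2,2])).round(2),'F',s['force'].round(1),'M',s['ft_torque'].round(2),'gap',round(s['finger_gap'],3),'q6',s['q'][5].round(2))
    print('dp cm',(R.T@(np.array([x,y,z])-s['tcp_pos'])*100).round(2), 'roll', None if yaw is None else np.radians(ty-yaw).round(3))
E
python3 -c "
from h import *
delta(.566,.125,.16,47.5)"; python3 -m creep --help | head -20
```

```text
t 0.4 tcp [0.2683 0.5644 0.2501] tool-y yaw 64.57 tilt 0.02 F [-0.4 -0.3 -0. ] M [-0.03  0.04 -0.  ] gap 1.0 q6 -0.18
dp cm [-45.76 -26.89   9.02] roll 0.298invalid input: not JSON, or not a number
```

```bash
python3 -m creep '{"claw":[4,4,4,4,4,4,4,4,4,4,4,4],"dp":[[-2,-1.2,0],[-6,-3.5,0],[-10.5,-6,0],[-15,-8.7,0],[-19.5,-11.4,0],[-24,-14,0],[-28.5,-16.7,0],[-33,-19.4,1],[-37.5,-22,3],[-42,-24.7,5],[-44.8,-26.3,7],[-45.76,-26.89,9]],"roll":[0,0,0.05,0.1,0.15,0.2,0.25,0.298,0.298,0.298,0.298,0.298]}' 40
python3 -m creep '{"claw":[4,4],"dp":[[0,0,0],[0,0,0]],"roll":[0,0]}'
python3 - <<'E'
from h import *
delta(.566,.125,.05,47.5)
s=snap('scene'); save(s,'a1.png',(300,110,430,210),k=6)
E
```

```text
t: 1.6
tcp_pos: [0.5695, 0.1218, 0.1604]
tool_rot: [0.364, 0.931, 0.001, 0.002]
force: [0.3, 0.8, 0.5]
finger_gap: 0.464
t: 1.8
tcp_pos: [0.5657, 0.1249, 0.1598]
tool_rot: [0.363, 0.932, -0.0, -0.001]
force: [0.2, 1.0, 0.4]
finger_gap: 0.47
t 1.8 tcp [0.5657 0.1249 0.1598] tool-y yaw 47.42 tilt 0.12 F [0.2 1.  0.4] M [-0.05  0.01 -0.  ] gap 0.47 q6 -0.8
dp cm [-0.03  0.04 10.98] roll -0.001
```

View pics/a1.png

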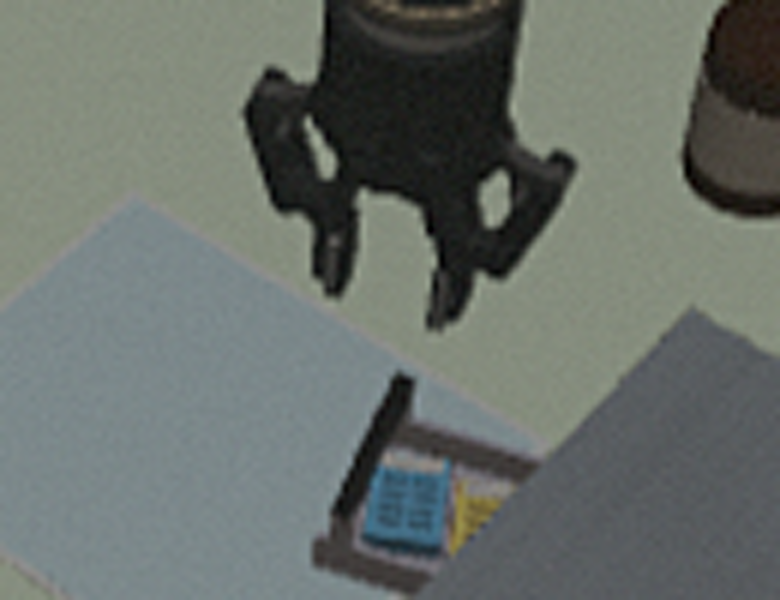

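The open gripper straddles the hoop bar in line with it, with the hoop at about (375,445) in the crop. I'll descend now.

```bash
python3 -m creep '{"claw":[4,4,4,4,4,4],"dp":[[0,0,2],[0,0,5],[0,0,8],[0,0,10],[0,0,10.8],[0,0,10.8]],"roll":[0,0,0,0,0,0]}' 40
python3 -m creep '{"claw":[3,2,1,0.5,0,0,0,0],"dp":[[0,0,0],[0,0,0],[0,0,0],[0,0,0],[0,0,0],[0,0,0],[0,0,0],[0,0,0]],"roll":[0,0,0,0,0,0,0,0]}' 40
python3 - <<'E'
from h import *
delta(.566-.180*.676,.125-.180*.737,.052)
s=snap('scene'); save(s,'a2.png',(300,110,430,210),k=6)
E
```

```text
t: 2.45
tcp_pos: [0.5656, 0.1263, 0.0525]
tool_rot: [0.362, 0.932, -0.0, -0.0]
force: [-0.7, 0.9, -0.5]
finger_gap: 0.47
t: 3.25
tcp_pos: [0.5668, 0.1252, 0.0537]
tool_rot: [0.362, 0.932, 0.0, 0.001]
force: [-0.5, 1.1, 6.1]
finger_gap: 0.101
t 3.25 tcp [0.5668 0.1252 0.0537] tool-y yaw 47.51 tilt 0.11 F [-0.5  1.1  6.1] M [0.04 0.11 0.09] gap 0.101 q6 -0.8
dp cm [  0.06 -18.07   0.14] roll None
```

View pics/a2.png

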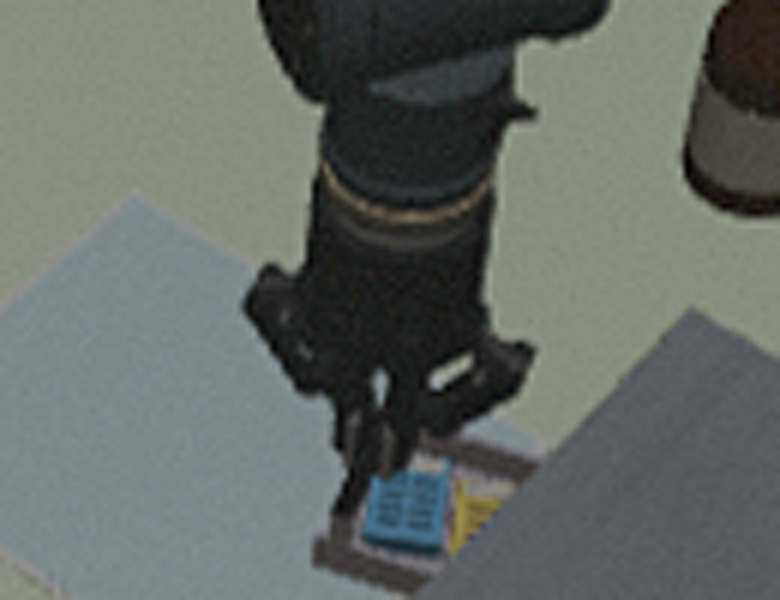

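The jaws are shut on the bar. I'll drag it slowly, relieving about 1 mm of down-pressure.

```bash
python3 -m creep '{"claw":[0,0,0,0,0,0,0,0,0,0,0,0],"dp":[[0,-0.1,-0.1],[0,-0.4,-0.1],[0,-0.8,-0.1],[0,-1.3,-0.1],[0,-1.9,-0.1],[0,-2.6,-0.1],[0,-3.3,-0.1],[0,-4,-0.1],[0,-4.6,-0.1],[0,-5.1,-0.1],[0,-5.4,-0.1],[0,-5.5,-0.1]],"roll":[0,0,0,0,0,0,0,0,0,0,0,0]}' 60
python3 - <<'E'
from h import *
s=snap('scene'); save(s,'a3.png',(300,110,430,210),k=6)
delta(0,0,0)
E
```

```text
t: 4.5
tcp_pos: [0.5292, 0.0841, 0.0537]
tool_rot: [0.363, 0.932, 0.0, 0.001]
force: [3.0, 3.0, 5.5]
finger_gap: 0.101
t 4.55 tcp [0.5291 0.0841 0.0537] tool-y yaw 47.46 tilt 0.08 F [2.3 2.9 5.6] M [ 0.4  -0.38  0.01] gap 0.097 q6 -0.88
dp cm [ 33.31 -41.97   5.31] roll None
```

View pics/a3.png

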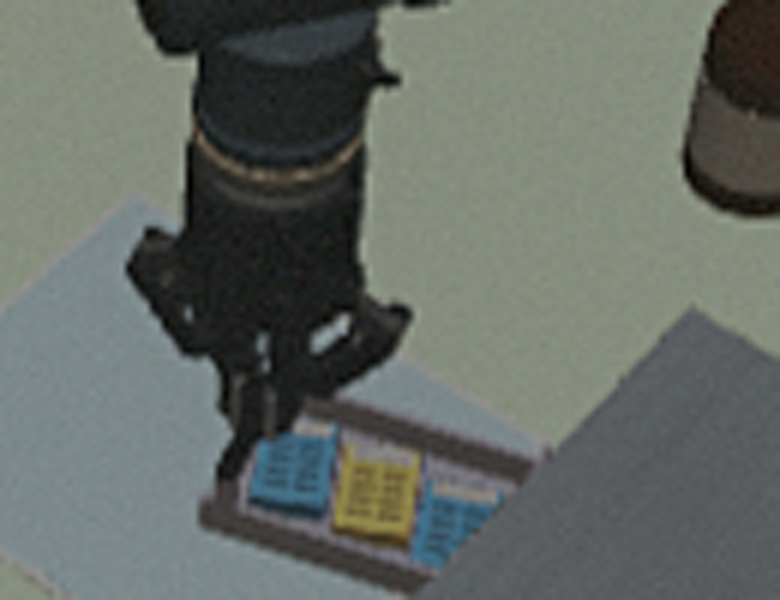

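The tray follows with all three cassettes on it, at (295,475), (375,490) and (455,525). I'll continue.

```bash
python3 -m creep '{"claw":[0,0,0,0,0,0,0,0,0,0,0,0],"dp":[[0,-0.1,0],[0,-0.4,0],[0,-0.9,0],[0,-1.5,0],[0,-2.2,0],[0,-2.9,0],[0,-3.6,0],[0,-4.3,0],[0,-5,0],[0,-5.6,0],[0,-6,0],[0,-6.2,0]],"roll":[0,0,0,0,0,0,0,0,0,0,0,0]}' 60
python3 -m creep '{"claw":[0,0,0,0,0,0,0,0,0,0,0,0],"dp":[[0,-0.1,0],[0,-0.4,0],[0,-0.9,0],[0,-1.5,0],[0,-2.2,0],[0,-2.9,0],[0,-3.6,0],[0,-4.3,0],[0,-5,0],[0,-5.6,0],[0,-6,0],[0,-6.2,0]],"roll":[0,0,0,0,0,0,0,0,0,0,0,0]}' 60
python3 - <<'E'
from h import *
s=snap('scene'); save(s,'a4.png',(250,110,410,230),k=5)
delta(0,0,0)
E
```

```text
t: 5.75
tcp_pos: [0.4871, 0.0384, 0.0537]
tool_rot: [0.363, 0.932, 0.0, 0.001]
force: [2.8, 4.1, 6.8]
finger_gap: 0.101
t: 6.95
tcp_pos: [0.445, -0.0072, 0.0537]
tool_rot: [0.363, 0.932, 0.0, 0.0]
force: [2.7, 4.2, 7.6]
finger_gap: 0.095
t 7.0 tcp [ 0.4449 -0.0073  0.0537] tool-y yaw 47.46 tilt 0.04 F [3.6 3.2 7.3] M [ 0.41 -0.51  0.05] gap 0.098 q6 -1.1
dp cm [ 33.28 -29.54   5.34] roll None
```

View pics/a4.png

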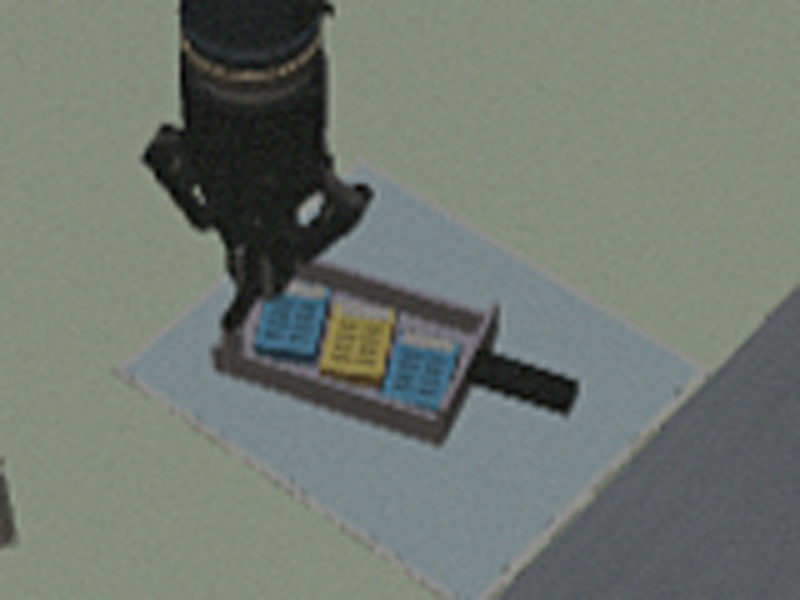

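The tray is wholly out on the pad: mouth at (215,365) in the crop, handle at (525,380), three cassettes aboard. I'll release and rise.

```bash
python3 -m creep '{"claw":[0.8,1.2,1.8,2.5,3.5,3.5,3.5,3.5,3.5,3.5,3.5,3.5],"dp":[[0,0,0],[0,0,0],[0,0,0],[0,0,0],[0,0,0],[0,0,0],[0,0,-1],[0,0,-3],[0,0,-6],[0,0,-10],[0,0,-14],[0,0,-16]],"roll":[0,0,0,0,0,0,0,0,0,0,0,0]}' 40
python3 - <<'E'
from h import *
s=snap('top'); save(s,'b1.png',(225,180,325,285),k=5.5)
delta(0.55,0.113,.21,-42.5)
E
```

```text
t: 8.2
tcp_pos: [0.4461, -0.007, 0.217]
tool_rot: [0.362, 0.932, 0.0, 0.003]
force: [1.0, -0.3, -0.9]
finger_gap: 0.408
t 8.25 tcp [ 0.4474 -0.0072  0.2187] tool-y yaw 47.53 tilt 0.55 F [ 1.1 -0.   1.1] M [-0.06 -0.02  0.01] gap 0.407 q6 -1.1
dp cm [ 0.56 15.79  0.94] roll 1.571
```

View pics/b1.png

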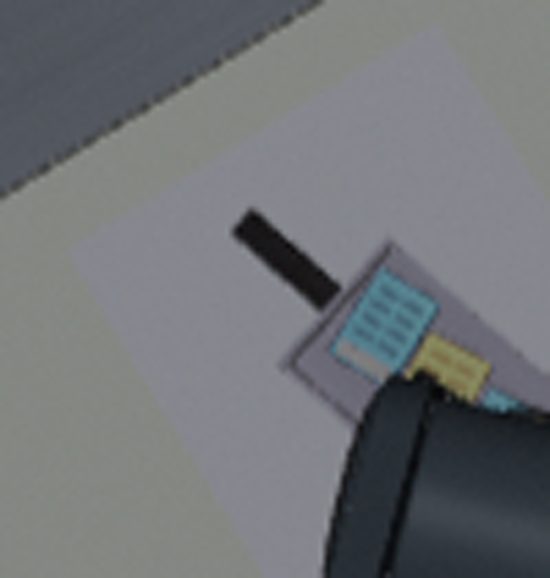

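```bash
python3 - <<'E'
from h import *
s=snap('top')
P=lambda u,v,z:px(s,225+u/5.5-.5+.5/5.5,180+v/5.5-.5+.5/5.5,z)
a=P(243,221,.034);b=P(330,296,.034);d=a-b
print(a,b,np.linalg.norm(d),np.degrees(np.arctan2(d[1],d[0])), a-.025*d/np.linalg.norm(d))
c=P(392,242,.034);e=P(285,366,.034); print(c,e,np.linalg.norm(c-e),(c+e)/2,np.degrees(np.arctan2(*(c-e)[1::-1])))
E
```

```text
[0.56987654 0.12915101 0.034     ] [0.53188975 0.08682069 0.034     ] 0.05687576053018337 48.09553536222366 [0.55317927 0.11054452 0.034     ]
[0.55786066 0.05574698 0.034     ] [0.49794597 0.10955937 0.034     ] 0.08053286362318894 [0.52790331 0.08265317 0.034     ] -41.92860021433085
```

```bash
python3 -m creep '{"claw":[4,4,4,4,4,4,4,4,4,4,4,4],"dp":[[0,1,0],[0,3.5,0],[0,7,0],[0,10.5,0],[0,13.5,0],[0,15,0],[0.2,15.8,0],[0.2,15.8,0],[0.2,15.8,0],[0.2,15.8,0],[0.2,15.8,0],[0.2,15.8,0]],"roll":[0.13,0.26,0.4,0.54,0.68,0.82,0.96,1.1,1.24,1.38,1.52,1.563]}' 40
python3 - <<'E'
from h import *
delta(0.553,0.1105,.026,-42)
E
```

```text
t: 9.5
tcp_pos: [0.5493, 0.111, 0.2119]
tool_rot: [0.914, 0.405, -0.001, -0.001]
force: [-0.1, -0.5, 0.7]
finger_gap: 0.469
t 9.5 tcp [0.5493 0.111  0.2119] tool-y yaw -42.24 tilt 0.18 F [-0.1 -0.5  0.7] M [-0.01 -0.01 -0.03] gap 0.469 q6 0.74
dp cm [ 0.25  0.35 18.59] roll -0.004
```

```bash
python3 -m creep '{"claw":[4,4,4,4,4],"dp":[[0.2,0.3,3],[0.2,0.3,7],[0.2,0.3,11],[0.2,0.3,13],[0.2,0.3,13]],"roll":[0,0,0,0,0]}' 40
python3 - <<'E'
from h import *
delta(0.553,0.1105,.027,-42)
s=snap('top'); save(s,'b2.png',(225,180,325,285),k=5.5)
s=snap('scene'); save(s,'b3.png',(250,110,410,230),k=5)
E
```

```text
t: 10.0
tcp_pos: [0.5504, 0.1104, 0.0792]
tool_rot: [0.914, 0.406, -0.005, -0.002]
force: [-0.9, 0.4, 0.6]
finger_gap: 0.466
t 10.0 tcp [0.5504 0.1104 0.0792] tool-y yaw -42.06 tilt 0.57 F [-0.9  0.4  0.6] M [-0.01  0.03  0.02] gap 0.466 q6 0.73
dp cm [0.22 0.22 5.22] roll -0.001
```

View pics/b2.png

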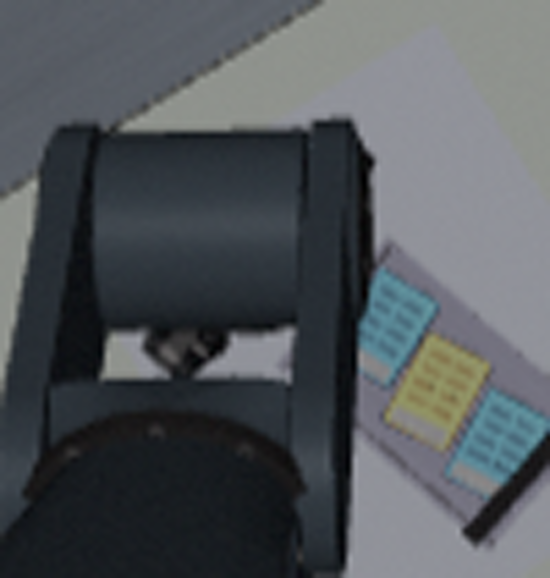

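View pics/b3.png

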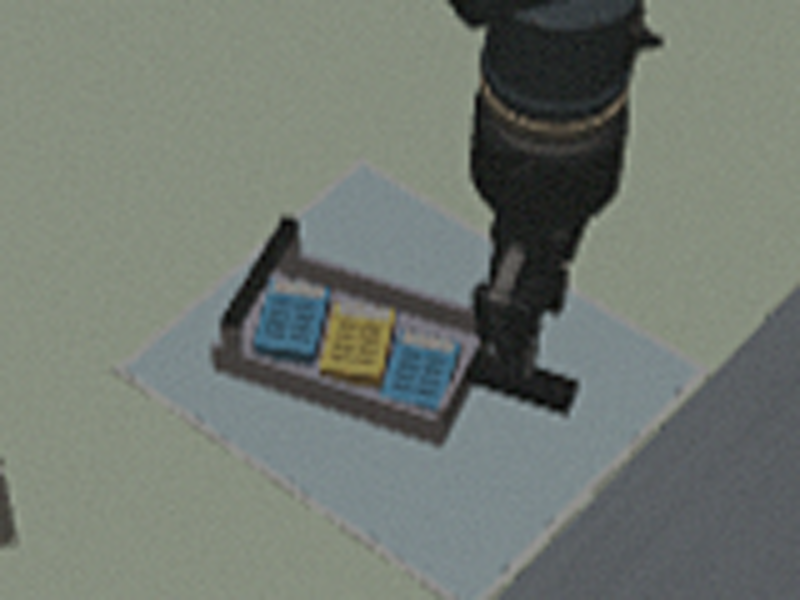

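The gripper is over the middle of the handle, around (520,370) in the scene crop. I'll lower it and grip.

```bash
python3 -m creep '{"claw":[4,4,4,4,4],"dp":[[0.1,0.1,2],[0.1,0.1,4],[0.1,0.1,5],[0.1,0.1,5.1],[0.1,0.1,5.1]],"roll":[0,0,0,0,0]}' 40
python3 -m creep '{"claw":[3,2.2,1.5,1,0.5,0,0,0],"dp":[[0,0,0],[0,0,0],[0,0,0],[0,0,0],[0,0,0],[0,0,0],[0,0,0],[0,0,0]],"roll":[0,0,0,0,0,0,0,0]}' 110
python3 - <<'E'
from h import *
delta(0.553,0.1105,.027,-42)
E
```

```text
t: 10.6
tcp_pos: [0.556, 0.1106, 0.0331]
tool_rot: [0.914, 0.406, 0.001, 0.0]
force: [-0.6, 0.1, 0.4]
finger_gap: 0.469
t: 11.4
tcp_pos: [0.5558, 0.1107, 0.0334]
tool_rot: [0.914, 0.406, 0.001, 0.0]
force: [-0.1, 1.3, 6.0]
finger_gap: 0.158
t 11.4 tcp [0.5558 0.1107 0.0334] tool-y yaw -42.06 tilt 0.07 F [-0.1  1.3  6. ] M [ 0.07  0.21 -0.04] gap 0.158 q6 0.73
dp cm [-0.2  -0.19  0.64] roll -0.001
```

```bash
python3 -m creep '{"claw":[1.6,2.2,2.8,3,3,3,2.5,2,1,0,0,0],"dp":[[0,0,0],[0,0,0],[0,0,0],[0,0,0.3],[-0.1,0,0.6],[-0.1,0,0.6],[-0.1,0,0.6],[-0.1,0,0.6],[-0.1,0,0.6],[-0.1,0,0.6],[-0.1,0,0.6],[-0.1,0,0.6]],"roll":[0,0,0,0,0,0,0,0,0,0,0,0]}' 120
python3 -m creep '{"claw":[0,0,0],"dp":[[0,0,0],[0,0,0],[0,0,0]],"roll":[0,0,0]}' 120
python3 - <<'E'
from h import *
delta(0.553,0.1105,.027,-42)
E
```

```text
t: 12.6
tcp_pos: [0.5548, 0.1098, 0.0266]
tool_rot: [0.914, 0.406, 0.0, 0.0]
force: [-1.5, 0.1, 2.9]
finger_gap: 0.164
t: 12.9
tcp_pos: [0.5548, 0.1099, 0.0265]
tool_rot: [0.914, 0.406, 0.0, 0.0]
force: [-0.6, 0.4, 5.3]
finger_gap: 0.166
t 12.9 tcp [0.5548 0.1099 0.0265] tool-y yaw -42.06 tilt 0.01 F [-0.6  0.4  5.3] M [ 0.07  0.13 -0.09] gap 0.166 q6 0.73
dp cm [-0.07 -0.18 -0.05] roll -0.001
```

Now a test lift of 1.2 cm, to see whether the grip holds the tray level.

```bash
python3 -m creep '{"claw":[0,0,0,0,0,0],"dp":[[0,0,-0.2],[0,0,-0.5],[0,0,-0.8],[0,0,-1.1],[0,0,-1.2],[0,0,-1.2]],"roll":[0,0,0,0,0,0]}' 120
python3 - <<'E'
from h import *
delta(0.553,0.1105,.027,-42)
s=snap('scene'); save(s,'c1.png',(250,110,410,230),k=5)
E
```

```text
t: 13.5
tcp_pos: [0.5549, 0.1098, 0.0385]
tool_rot: [0.914, 0.406, 0.0, 0.0]
force: [0.5, 1.2, -2.3]
finger_gap: 0.166
t 13.5 tcp [0.5549 0.1098 0.0385] tool-y yaw -42.05 tilt 0.02 F [ 0.5  1.2 -2.3] M [ 0.19 -0.13  0.05] gap 0.166 q6 0.73
dp cm [-0.08 -0.19  1.15] roll -0.001
```

View pics/c1.png

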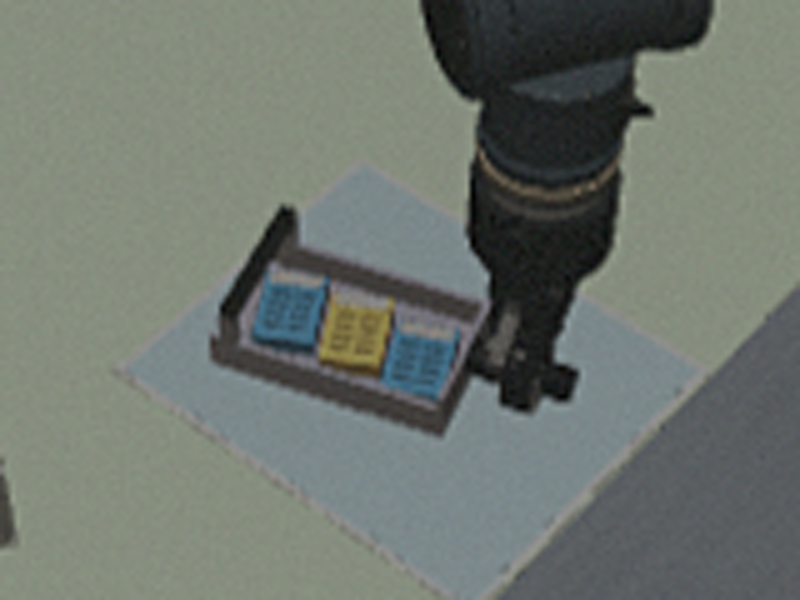

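The mouth rose with the handle and the wrist carries the full weight (−2.3 N), so 120 N holds the tray level. I'll lift on.

```bash
python3 -m creep '{"claw":[0,0,0,0,0,0,0,0,0,0,0,0],"dp":[[0,0,-0.2],[0,0,-0.7],[0,0,-1.5],[0,0,-2.5],[0,0,-3.7],[0,0,-5],[0,0,-6.5],[0,0,-8],[0,0,-9.3],[0,0,-10.3],[0,0,-10.8],[0,0,-11]],"roll":[0,0,0,0,0,0,0,0,0,0,0,0]}' 120
python3 - <<'E'
from h import *
delta(.60,-.241,.15,-90)
s=snap('scene'); save(s,'c2.png',(250,80,410,210),k=4.5)
E
```

```text
t: 14.75
tcp_pos: [0.5549, 0.1098, 0.149]
tool_rot: [0.914, 0.406, 0.0, 0.0]
force: [-0.5, 1.0, -2.3]
finger_gap: 0.161
t 14.75 tcp [0.5549 0.1098 0.149 ] tool-y yaw -42.05 tilt 0.05 F [-0.5  1.  -2.3] M [ 0.19 -0.15  0.02] gap 0.161 q6 0.73
dp cm [-23.03  26.85  -0.1 ] roll 0.837
```

View pics/c2.png

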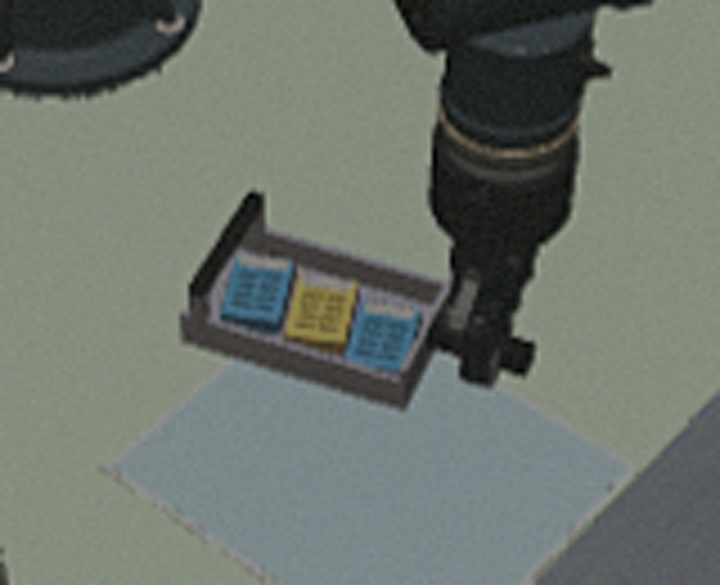

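The tray is level and clear. I'll carry it smoothly toward the tub.

```bash
python3 -m creep '{"claw":[0,0,0,0,0,0,0,0,0,0,0,0],"dp":[[-0.2,0.2,0],[-0.7,0.8,-0.2],[-1.5,1.8,-0.5],[-2.6,3.0,-0.9],[-3.9,4.5,-1.3],[-5.3,6.2,-1.8],[-6.8,7.9,-2.3],[-8.2,9.5,-2.7],[-9.4,11,-3.1],[-10.4,12.2,-3.4],[-11.1,13,-3.6],[-11.5,13.4,-3.6]],"roll":[0.01,0.04,0.08,0.12,0.17,0.22,0.27,0.31,0.35,0.38,0.4,0.41]}' 120
python3 - <<'E'
from h import *
delta(.61,-.241,.185,-90)
E
```

```text
t: 16.0
tcp_pos: [0.5775, -0.0669, 0.1846]
tool_rot: [0.978, 0.211, 0.0, 0.0]
force: [-0.8, 1.1, -2.0]
finger_gap: 0.161
t 16.0 tcp [ 0.5775 -0.0669  0.1846] tool-y yaw -65.69 tilt 0.04 F [-0.8  1.1 -2. ] M [ 0.11 -0.2   0.02] gap 0.161 q6 0.84
dp cm [-4.21 17.21 -0.03] roll 0.424
```

```bash
python3 -m creep '{"claw":[0,0,0,0,0,0,0,0,0,0,0,0],"dp":[[-0.1,0.2,0],[-0.3,1,0],[-0.6,2.3,0],[-1,3.9,0],[-1.4,5.8,0],[-2,8,0],[-2.5,10.2,0],[-3,12.2,0],[-3.4,14,0],[-3.8,15.6,0],[-4.1,16.7,0],[-4.2,17.2,0]],"roll":[0.01,0.04,0.08,0.12,0.17,0.22,0.27,0.31,0.35,0.38,0.41,0.424]}' 120
python3 - <<'E'
from h import *
s=snap('scene'); save(s,'d1.png',(150,90,350,240),k=4)
s=snap('top'); save(s,'d2.png',(320,150,480,300),k=4)
delta(.61,-.241,.185,-90)
E
```

```text
t: 17.2
tcp_pos: [0.6103, -0.2407, 0.1842]
tool_rot: [1.0, 0.0, 0.0, 0.0]
force: [-0.5, 0.6, -2.3]
finger_gap: 0.163
t 17.3 tcp [ 0.6102 -0.2398  0.1842] tool-y yaw -89.9 tilt 0.01 F [-0.1 -0.2 -1.6] M [ 0.02 -0.26 -0.06] gap 0.164 q6 1.02
dp cm [-0.02  0.12 -0.08] roll 0.002
```

View pics/d1.png

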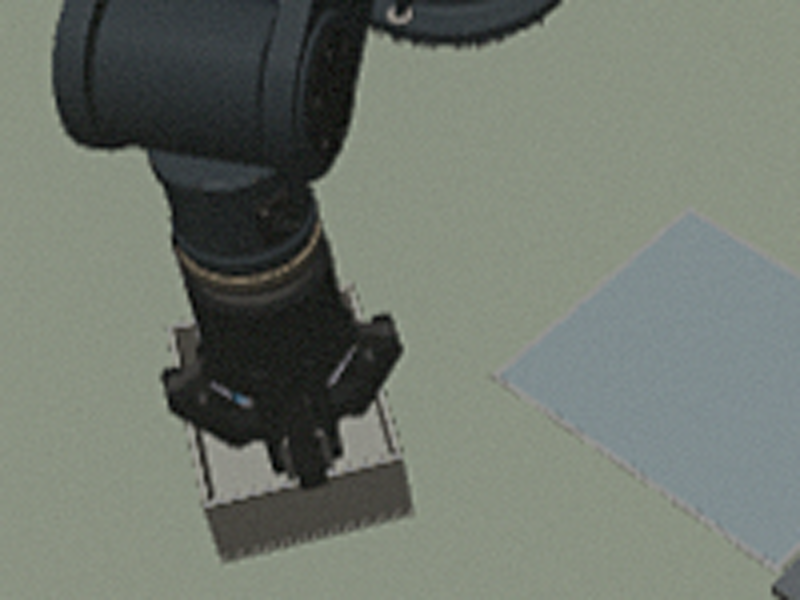

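View pics/d2.png

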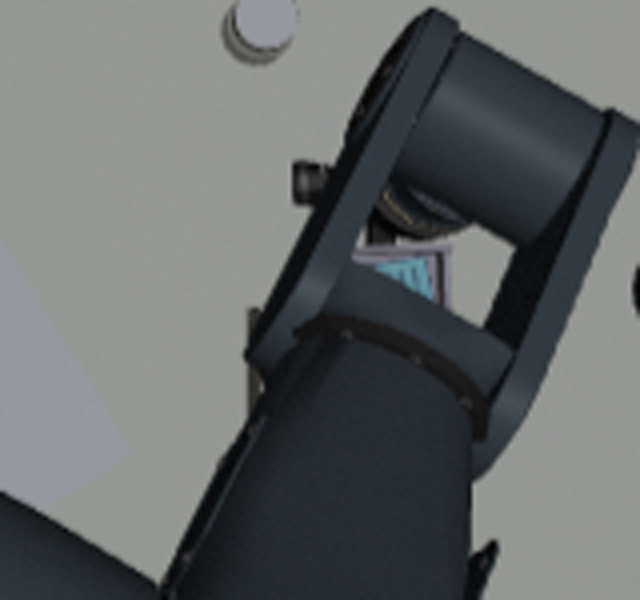

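Both views are hidden by the wrist here. I'll come in from the +y side instead, where the scene camera sees the tray side-on.

```bash
python3 -m creep '{"claw":[0,0,0,0,0,0,0,0,0,0,0,0],"dp":[[-0.1,-0.1,0],[-0.5,-0.5,0],[-1.2,-1.1,0],[-2.2,-2,0],[-3.4,-3.2,0],[-4.7,-4.5,0],[-6.2,-5.9,0],[-7.7,-7.3,0],[-9.2,-8.7,0],[-10.4,-10,0],[-11.2,-10.8,0],[-11.6,-11.2,0]],"roll":[-0.02,-0.07,-0.14,-0.22,-0.31,-0.41,-0.51,-0.61,-0.70,-0.77,-0.82,-0.84]}' 120
python3 - <<'E'
from h import *
delta(.467,-.105,.185,0)
E
```

```text
t: 18.5
tcp_pos: [0.4925, -0.1256, 0.1845]
tool_rot: [0.912, 0.411, -0.0, -0.001]
force: [-0.3, 0.5, -2.4]
finger_gap: 0.168
t 18.5 tcp [ 0.4925 -0.1256  0.1845] tool-y yaw -41.52 tilt 0.11 F [-0.3  0.5 -2.4] M [ 0.13 -0.16 -0.01] gap 0.168 q6 0.25
dp cm [-0.15 -3.27 -0.04] roll -0.725
```

```bash
python3 -m creep '{"claw":[0,0,0,0,0,0,0,0,0,0,0],"dp":[[0,-0.1,0],[0,-0.3,0],[0,-0.6,0],[0,-1,0],[0,-1.4,0],[0,-1.8,0],[0,-2.3,0],[-0.1,-2.7,0],[-0.1,-3,0],[-0.1,-3.2,0],[-0.1,-3.3,0]],"roll":[-0.02,-0.07,-0.14,-0.23,-0.32,-0.41,-0.5,-0.59,-0.66,-0.71,-0.725]}' 120
python3 - <<'E'
from h import *
s=snap('scene'); save(s,'d3.png',(150,90,350,240),k=4)
delta(.467,-.105,.185,0)
E
```

```text
t: 19.6
tcp_pos: [0.469, -0.1066, 0.1844]
tool_rot: [0.708, 0.706, 0.0, 0.0]
force: [-0.7, -0.3, -2.5]
finger_gap: 0.159
t 19.65 tcp [ 0.4688 -0.1065  0.1844] tool-y yaw -0.13 tilt 0.01 F [-0.7  0.4 -3.1] M [0.22 0.04 0.03] gap 0.161 q6 -0.45
dp cm [ 0.15 -0.18 -0.06] roll -0.002
```

View pics/d3.png

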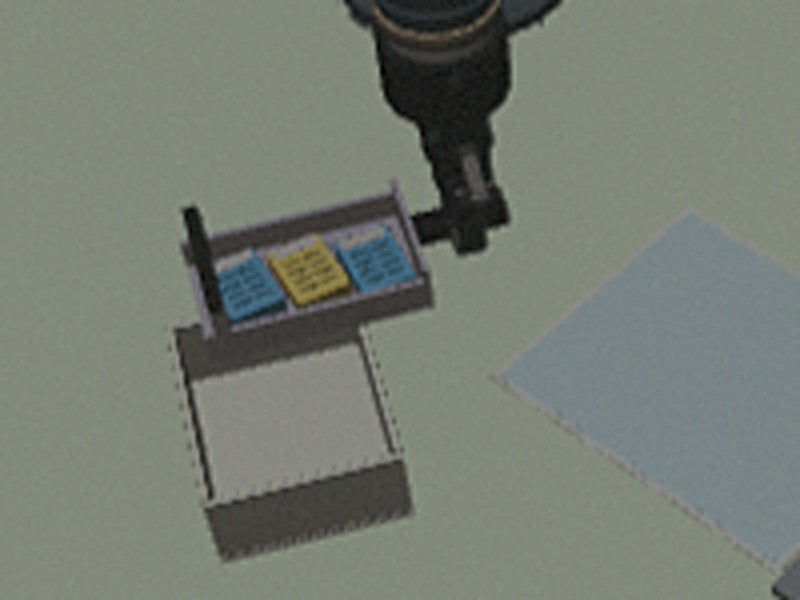

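This is a clear side view with the level tray and its three cassettes above the tub. I'll loosen the grip by degrees so the tray pivots mouth-down.

```bash
python3 -m creep '{"claw":[0,0,0],"dp":[[0,-0.1,0],[0,-0.1,0],[0,-0.1,0]],"roll":[0,0,0]}' 80
python3 -c "
from h import *
delta(.467,-.105,.185,0);s=snap('scene'); save(s,'e1.png',(180,120,300,230),k=3)"
python3 -m creep '{"claw":[0,0,0],"dp":[[0,0,0],[0,0,0],[0,0,0]],"roll":[0,0,0]}' 60
python3 -c "
from h import *
delta(.467,-.105,.185,0);s=snap('scene'); save(s,'e2.png',(180,120,300,230),k=3)
import cv2;a=cv2.imread('pics/e1.png');b=cv2.imread('pics/e2.png');cv2.imwrite('pics/e12.png',cv2.hconcat([a,b]))"
```

```text
t: 19.95
tcp_pos: [0.4677, -0.1066, 0.1843]
tool_rot: [0.708, 0.706, 0.0, 0.0]
force: [0.1, 0.6, -2.7]
finger_gap: 0.167
t 19.95 tcp [ 0.4677 -0.1066  0.1843] tool-y yaw -0.19 tilt 0.01 F [ 0.1  0.6 -2.7] M [ 0.2  -0.03  0.03] gap 0.167 q6 -0.45
dp cm [ 0.16 -0.07 -0.07] roll -0.003
t: 20.3
tcp_pos: [0.4676, -0.1064, 0.1843]
tool_rot: [0.708, 0.706, -0.0, -0.0]
force: [-0.6, 0.0, -3.1]
finger_gap: 0.162
t 20.3 tcp [ 0.4676 -0.1064  0.1843] tool-y yaw -0.18 tilt 0.0 F [-0.6  0.  -3.1] M [ 0.19 -0.02 -0.01] gap 0.162 q6 -0.45
dp cm [ 0.14 -0.06 -0.07] roll -0.003
```

View pics/e12.png

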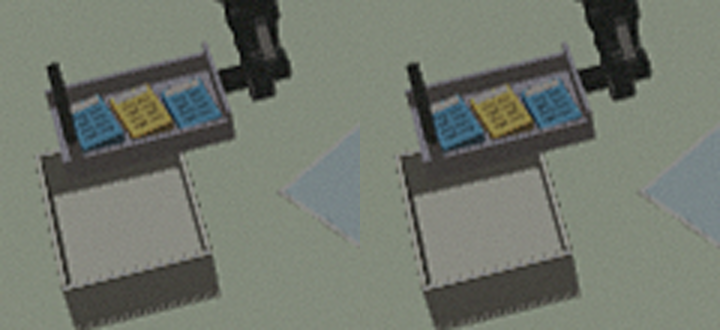

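Still level at 80 and 60 N, so I'll go on down.

```bash
cat > v.py <<'E'
from h import *
import sys
s=snap('scene'); save(s,sys.argv[1]+'.png',(170,110,310,240),k=4)
delta(.467,-.105,.185,0)
E
python3 -m creep '{"claw":[0,0,0],"dp":[[0,0,0],[0,0,0],[0,0,0]],"roll":[0,0,0]}' 45
python3 v.py e3
python3 -m creep '{"claw":[0,0],"dp":[[0,0,0],[0,0,0]],"roll":[0,0]}' 36
python3 v.py e4
```

```text
t: 20.65
tcp_pos: [0.4676, -0.1064, 0.1843]
tool_rot: [0.708, 0.706, -0.0, -0.0]
force: [0.1, -0.3, -2.1]
finger_gap: 0.163
t 20.7 tcp [ 0.4676 -0.1064  0.1843] tool-y yaw -0.17 tilt 0.0 F [-0.3  0.5 -2.7] M [ 0.23 -0.02  0.01] gap 0.166 q6 -0.45
dp cm [ 0.14 -0.06 -0.07] roll -0.003
t: 20.9
tcp_pos: [0.4676, -0.1064, 0.1843]
tool_rot: [0.708, 0.706, -0.0, 0.0]
force: [-0.1, -0.5, -2.5]
finger_gap: 0.163
t 20.95 tcp [ 0.4676 -0.1064  0.1843] tool-y yaw -0.17 tilt 0.0 F [-0.5  0.4 -2.2] M [ 0.25 -0.02 -0.01] gap 0.163 q6 -0.45
dp cm [ 0.14 -0.06 -0.07] roll -0.003
```

View pics/e4.png

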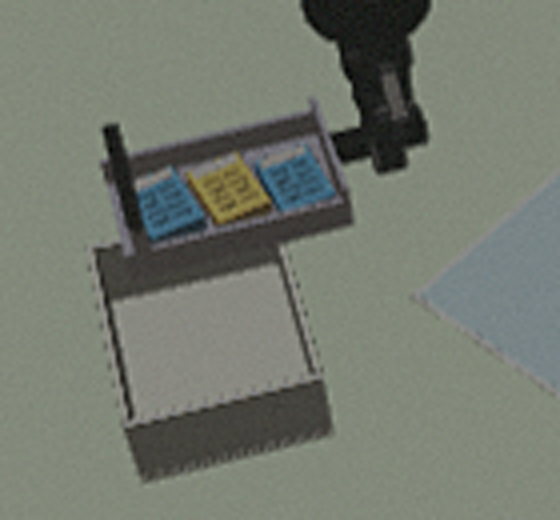

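```bash

python3 -m creep '{"claw":[0,0],"dp":[[0,0,0],[0,0,0]],"roll":[0,0]}' 30
python3 v.py e5
python3 -m creep '{"claw":[0],"dp":[[0,0,0]],"roll":[0]}' 26
python3 v.py e6; python3 -c "
import cv2;a=cv2.imread('pics/e5.png')[:400,:400];b=cv2.imread('pics/e6.png')[:400,:400];cv2.imwrite('pics/e56.png',cv2.hconcat([a,b]))"
```

```text
t: 21.15
tcp_pos: [0.4676, -0.1064, 0.1843]
tool_rot: [0.708, 0.706, 0.0, 0.0]
force: [-0.3, 0.2, -2.0]
finger_gap: 0.163
t 21.2 tcp [ 0.4676 -0.1064  0.1843] tool-y yaw -0.17 tilt 0.0 F [-0.1 -0.  -2.4] M [ 0.14  0.03 -0.03] gap 0.165 q6 -0.45
dp cm [ 0.14 -0.06 -0.07] roll -0.003
t: 21.3
tcp_pos: [0.4676, -0.1064, 0.1843]
tool_rot: [0.708, 0.706, 0.0, -0.0]
force: [0.4, 0.3, -2.2]
finger_gap: 0.164
t 21.35 tcp [ 0.4676 -0.1064  0.1843] tool-y yaw -0.17 tilt 0.0 F [-0.1  0.8 -2. ] M [ 0.2  -0.03  0.04] gap 0.162 q6 -0.45
dp cm [ 0.14 -0.06 -0.07] roll -0.003
```

View pics/e56.png

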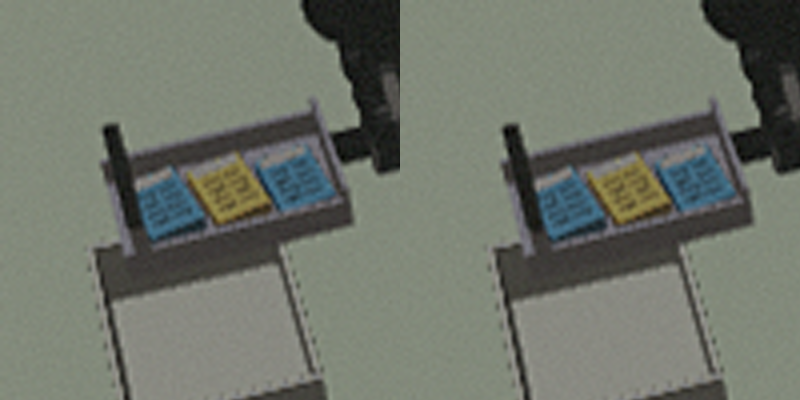

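```bash

python3 -m creep '{"claw":[0,0,0],"dp":[[0,0,0],[0,0,0],[0,0,0]],"roll":[0,0,0]}' 20
python3 v.py e7
python3 -m creep '{"claw":[0,0,0],"dp":[[0,0,0],[0,0,0],[0,0,0]],"roll":[0,0,0]}' 20
python3 v.py e8; python3 -c "
import cv2;a=cv2.imread('pics/e7.png')[:400,:400];b=cv2.imread('pics/e8.png')[:400,:400];cv2.imwrite('pics/e78.png',cv2.hconcat([a,b]))"
```

```text
t: 21.65
tcp_pos: [0.4676, -0.1064, 0.1843]
tool_rot: [0.708, 0.706, -0.0, -0.0]
force: [-0.2, 0.2, -2.3]
finger_gap: 0.164
t 21.7 tcp [ 0.4676 -0.1064  0.1843] tool-y yaw -0.17 tilt 0.0 F [ 0.4 -0.  -2.8] M [ 0.18 -0.01  0.05] gap 0.163 q6 -0.45
dp cm [ 0.14 -0.06 -0.07] roll -0.003
t: 22.0
tcp_pos: [0.4676, -0.1064, 0.1843]
tool_rot: [0.708, 0.706, -0.0, -0.0]
force: [0.1, -0.6, -2.3]
finger_gap: 0.161
t 22.05 tcp [ 0.4676 -0.1064  0.1843] tool-y yaw -0.17 tilt 0.0 F [ 0.2  0.  -2. ] M [ 0.19 -0.05  0.02] gap 0.167 q6 -0.45
dp cm [ 0.14 -0.06 -0.07] roll -0.003
```

View pics/e78.png

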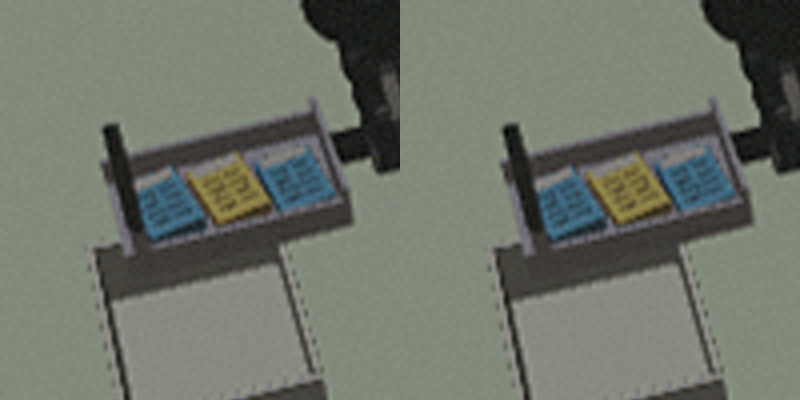

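Even at 20 N the tray does not pivot. The command is also a position, so I'll bring the finger set-point up toward the held opening (1.38 cm) in small steps to ease the squeeze further.

```bash

python3 -m creep '{"claw":[0.5,0.8],"dp":[[0,0,0],[0,0,0]],"roll":[0,0]}' 20
python3 v.py f1
python3 -m creep '{"claw":[1,1.1],"dp":[[0,0,0],[0,0,0]],"roll":[0,0]}' 20
python3 v.py f2; python3 -c "
import cv2;a=cv2.imread('pics/f1.png')[:400,:400];b=cv2.imread('pics/f2.png')[:400,:400];cv2.imwrite('pics/f12.png',cv2.hconcat([a,b]))"
```

```text
t: 22.25
tcp_pos: [0.4676, -0.1064, 0.1843]
tool_rot: [0.708, 0.706, 0.0, 0.0]
force: [1.5, 0.3, -2.9]
finger_gap: 0.162
t 22.3 tcp [ 0.4676 -0.1064  0.1843] tool-y yaw -0.17 tilt 0.0 F [ 0.8 -0.7 -1.3] M [0.2  0.04 0.05] gap 0.162 q6 -0.45
dp cm [ 0.14 -0.06 -0.07] roll -0.003
t: 22.5
tcp_pos: [0.4676, -0.1064, 0.1843]
tool_rot: [0.708, 0.706, -0.0, 0.0]
force: [-0.3, 0.6, -2.3]
finger_gap: 0.163
t 22.55 tcp [ 0.4676 -0.1064  0.1843] tool-y yaw -0.17 tilt 0.0 F [-0.7 -0.1 -3. ] M [ 0.23  0.03 -0.02] gap 0.166 q6 -0.45
dp cm [ 0.14 -0.06 -0.07] roll -0.003
```

View pics/f12.png

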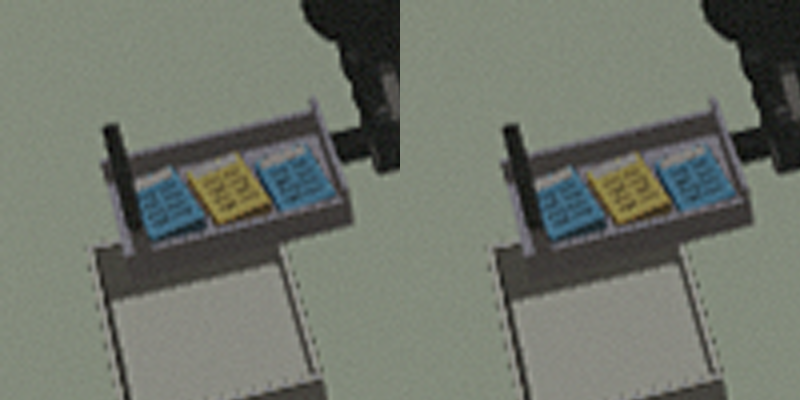

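```bash
cat > v.py <<'E'
from h import *
import sys
s=snap('scene'); save(s,sys.argv[1]+'.png',(170,110,310,240),k=4)
T=cv2.imread('pics/f2.png'); T=cv2.resize(T,None,fx=.25,fy=.25,interpolation=cv2.INTER_AREA)[26:62,22:40]
im=s['image'][110:240,170:310,::-1].copy()
m=cv2.matchTemplate(im,T,cv2.TM_CCOEFF_NORMED); _,b,_,l=cv2.minMaxLoc(m); print('hoop shift px',l[0]-22,l[1]-26,round(b,2))
delta(.467,-.105,.185,0)
E
python3 -m creep '{"claw":[1.2],"dp":[[0,0,0]],"roll":[0]}' 20 >/dev/null; python3 v.py g1
python3 -m creep '{"claw":[1.25],"dp":[[0,0,0]],"roll":[0]}' 20 >/dev/null; python3 v.py g2
python3 -m creep '{"claw":[1.3],"dp":[[0,0,0]],"roll":[0]}' 20 >/dev/null; python3 v.py g3
```

```text
hoop shift px 0 0 1.0
t 22.7 tcp [ 0.4676 -0.1064  0.1843] tool-y yaw -0.17 tilt 0.0 F [-0.   0.  -2.4] M [ 0.24  0.02 -0.  ] gap 0.164 q6 -0.45
dp cm [ 0.14 -0.06 -0.07] roll -0.003
hoop shift px 0 0 1.0
t 22.85 tcp [ 0.4676 -0.1064  0.1843] tool-y yaw -0.17 tilt 0.0 F [ 0.   0.1 -3.1] M [ 0.18  0.02 -0.04] gap 0.161 q6 -0.45
dp cm [ 0.14 -0.06 -0.07] roll -0.003
hoop shift px 0 0 1.0
t 23.0 tcp [ 0.4676 -0.1064  0.1843] tool-y yaw -0.17 tilt 0.0 F [ 0.5 -0.4 -2.9] M [ 0.21 -0.   -0.  ] gap 0.164 q6 -0.45
dp cm [ 0.14 -0.06 -0.07] roll -0.003
```

```bash

python3 -m creep '{"claw":[1.33],"dp":[[0,0,0]],"roll":[0]}' 20 >/dev/null; python3 v.py g4
python3 -m creep '{"claw":[1.35],"dp":[[0,0,0]],"roll":[0]}' 20 >/dev/null; python3 v.py g5
python3 -m creep '{"claw":[1.37],"dp":[[0,0,0]],"roll":[0]}' 20 >/dev/null; python3 v.py g6
```

```text
hoop shift px 0 0 1.0
t 23.15 tcp [ 0.4676 -0.1064  0.1843] tool-y yaw -0.17 tilt 0.0 F [ 0.1 -0.8 -1.7] M [ 0.24  0.04 -0.01] gap 0.161 q6 -0.45
dp cm [ 0.14 -0.06 -0.07] roll -0.003
hoop shift px 0 0 1.0
t 23.3 tcp [ 0.4676 -0.1064  0.1843] tool-y yaw -0.17 tilt 0.0 F [-0.5 -0.1 -2. ] M [0.22 0.   0.  ] gap 0.166 q6 -0.45
dp cm [ 0.14 -0.06 -0.07] roll -0.003
hoop shift px 0 0 1.0
t 23.45 tcp [ 0.4676 -0.1064  0.1843] tool-y yaw -0.17 tilt 0.0 F [ 0.7 -0.3 -2.2] M [ 0.24  0.02 -0.01] gap 0.167 q6 -0.45
dp cm [ 0.14 -0.06 -0.07] roll -0.003
```

```bash

for i in 1; do python3 -m creep '{"claw":[1.38],"dp":[[0,0,0]],"roll":[0]}' 20 >/dev/null; python3 v.py g7; done
python3 -m creep '{"claw":[1.39],"dp":[[0,0,0]],"roll":[0]}' 20 >/dev/null; python3 v.py g8
```

```text
hoop shift px 0 0 1.0
t 23.6 tcp [ 0.4676 -0.1064  0.1843] tool-y yaw -0.17 tilt 0.0 F [ 0.2 -0.9 -3.3] M [ 0.22 -0.01 -0.04] gap 0.167 q6 -0.45
dp cm [ 0.14 -0.06 -0.07] roll -0.003
hoop shift px 0 0 1.0
t 23.75 tcp [ 0.4676 -0.1064  0.1843] tool-y yaw -0.17 tilt 0.0 F [-0.7 -0.4 -2. ] M [0.22 0.09 0.03] gap 0.162 q6 -0.45
dp cm [ 0.14 -0.06 -0.07] roll -0.003
```

The tray doesn't pivot quasi-statically. A brisk start upward with a soft stop raises the load moment at the light 20 N grip, so I'll try that once, mildly.

```bash

python3 -m creep '{"claw":[0,0,0,0,0,0,0,0,0,0,0,0],"dp":[[0,0,-3],[0,0,-5],[0,0,-6.3],[0,0,-7],[0,0,-7.3],[0,0,-7.2],[0,0,-6.7],[0,0,-5.5],[0,0,-3.7],[0,0,-1.8],[0,0,-0.5],[0,0,0]],"roll":[0,0,0,0,0,0,0,0,0,0,0,0]}' 20; python3 v.py i1
```

```text
t: 24.95
tcp_pos: [0.4662, -0.1058, 0.182]
tool_rot: [0.708, 0.706, -0.001, -0.002]
force: [-0.2, -0.1, -2.1]
finger_gap: 0.167
hoop shift px 0 0 0.97
t 25.0 tcp [ 0.4664 -0.1059  0.1821] tool-y yaw -0.18 tilt 0.27 F [-0.1 -0.4 -3.7] M [0.22 0.   0.03] gap 0.169 q6 -0.45
dp cm [ 0.09  0.06 -0.29] roll -0.003
```

View pics/i1.png

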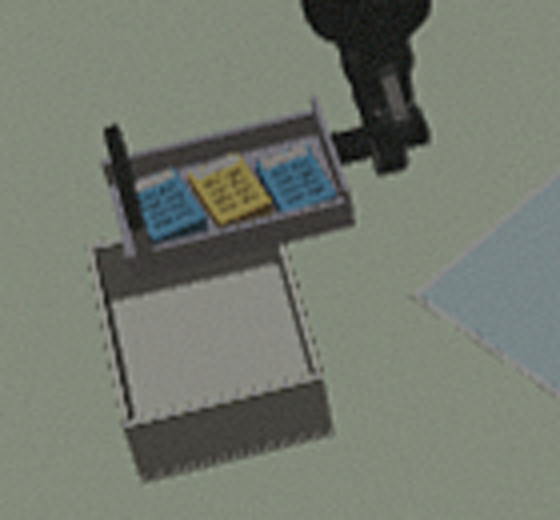

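No slip, so the full-pad grip has too much turning friction. I'll take the tray back to the pad and re-grip the handle by its end with only the fingertip corners (small contact patch, longer lever). It will then hold level at high grip force and pivot at low force.

```bash

python3 -m creep '{"claw":[0,0,0,0,0,0,0,0,0,0,0,0],"dp":[[0.2,0.1,0],[0.9,0.4,0],[2.2,0.9,0],[4.1,1.6,0],[6.5,2.6,0],[9.3,3.7,0],[12.3,4.9,0],[15.1,6,0.5],[17.6,7,1.5],[19.7,7.9,3],[21,8.5,4.5],[21.6,8.75,5.5]],"roll":[0.01,0.05,0.1,0.17,0.24,0.32,0.41,0.5,0.58,0.65,0.71,0.735]}' 100
python3 -c "
from h import *
delta(.5548,.110,.0265,-42.06)"
```

```text
t: 26.2
tcp_pos: [0.557, 0.111, 0.1293]
tool_rot: [0.915, 0.404, 0.001, 0.0]
force: [0.1, -0.9, -2.2]
finger_gap: 0.168
t 26.2 tcp [0.557  0.111  0.1293] tool-y yaw -42.29 tilt 0.15 F [ 0.1 -0.9 -2.2] M [ 0.17 -0.17 -0.02] gap 0.168 q6 0.74
dp cm [-0.24 -0.12 10.28] roll -0.004
```

```bash

python3 -m creep '{"claw":[0,0,0,0,0,0,0,0,0,0],"dp":[[0,0,0.6],[0,0,2],[0,0,4],[0,0,6],[0,0,7.8],[0,0,9],[0,0,9.6],[0,0,10],[0,0,10.15],[0,0,10.2]],"roll":[0,0,0,0,0,0,0,0,0,0]}' 100
python3 -c "
from h import *
delta(.5548,.110,.0265,-42.06)"
python3 -m creep '{"claw":[1.5,1.8,2.3,2.8,3,3],"dp":[[0,0,0.1],[0,0,0.1],[0,0,0.1],[0,0,0.1],[0,0,-0.5],[0,0,-1.5]],"roll":[0,0,0,0,0,0]}' 40
python3 - <<'E'
from h import *
s=snap('scene'); save(s,'j1.png',(270,110,400,210),k=6)
delta(.573,.130,.047,-42.06)
E
```

```text
t: 27.2
tcp_pos: [0.5562, 0.1093, 0.0278]
tool_rot: [0.915, 0.405, 0.0, 0.0]
force: [0.4, -0.4, -2.8]
finger_gap: 0.17
t 27.2 tcp [0.5562 0.1093 0.0278] tool-y yaw -42.28 tilt 0.06 F [ 0.4 -0.4 -2.8] M [ 0.11 -0.12  0.02] gap 0.17 q6 0.73
dp cm [-0.04 -0.15  0.13] roll -0.004
t: 27.8
tcp_pos: [0.5553, 0.1093, 0.0425]
tool_rot: [0.915, 0.404, -0.001, -0.0]
force: [0.6, 0.6, 0.3]
finger_gap: 0.353
t 27.85 tcp [0.5566 0.1094 0.0443] tool-y yaw -42.28 tilt 0.13 F [0.3 0.4 0.4] M [-0.01 -0.03 -0.05] gap 0.352 q6 0.73
dp cm [ 2.63 -0.17 -0.26] roll -0.004
```

View pics/j1.png

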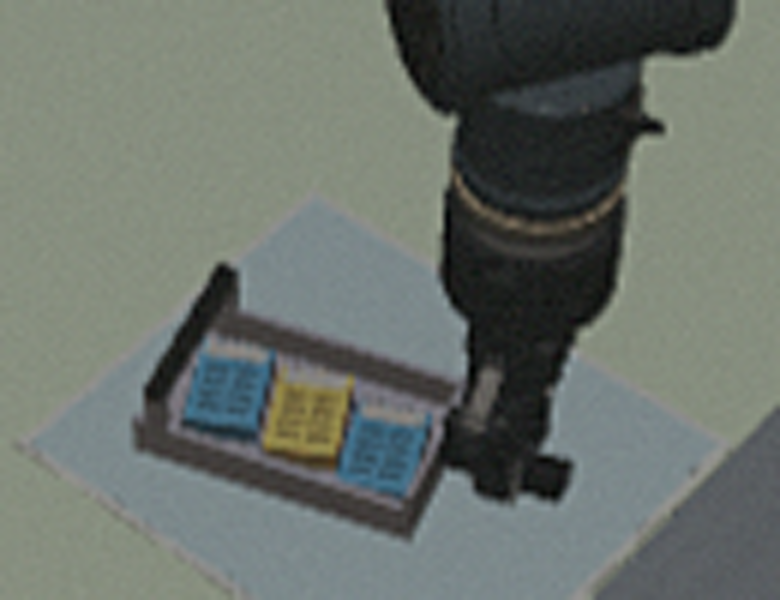

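The tray stands flat on the pad with all the cassettes, and the fingers are mid-handle near (500,450) with about 14 mm of tail showing. I'll shift toward the handle end and higher.

```bash

python3 -m creep '{"claw":[3,3,3,3,2.2,1.6,1,0.5,0,0,0],"dp":[[0.8,-0.1,-0.4],[1.8,-0.1,-0.4],[2.6,-0.1,-0.4],[2.6,-0.1,-0.4],[2.6,-0.1,-0.4],[2.6,-0.1,-0.4],[2.6,-0.1,-0.4],[2.6,-0.1,-0.4],[2.6,-0.1,-0.4],[2.6,-0.1,-0.4],[2.6,-0.1,-0.4]],"roll":[0,0,0,0,0,0,0,0,0,0,0]}' 120
python3 - <<'E'
from h import *
s=snap('scene'); save(s,'j2.png',(270,110,400,210),k=6)
delta(.573,.130,.047,-42.06)
E
```

```text
t: 28.95
tcp_pos: [0.5723, 0.1292, 0.0464]
tool_rot: [0.915, 0.404, -0.0, -0.0]
force: [-0.2, 0.8, 3.0]
finger_gap: 0.124
t 29.0 tcp [0.5723 0.1292 0.0464] tool-y yaw -42.29 tilt 0.02 F [-0.3  0.8  3.2] M [ 0.13  0.11 -0.06] gap 0.121 q6 0.77
dp cm [ 0.11 -0.01 -0.06] roll -0.004
```

View pics/j2.png

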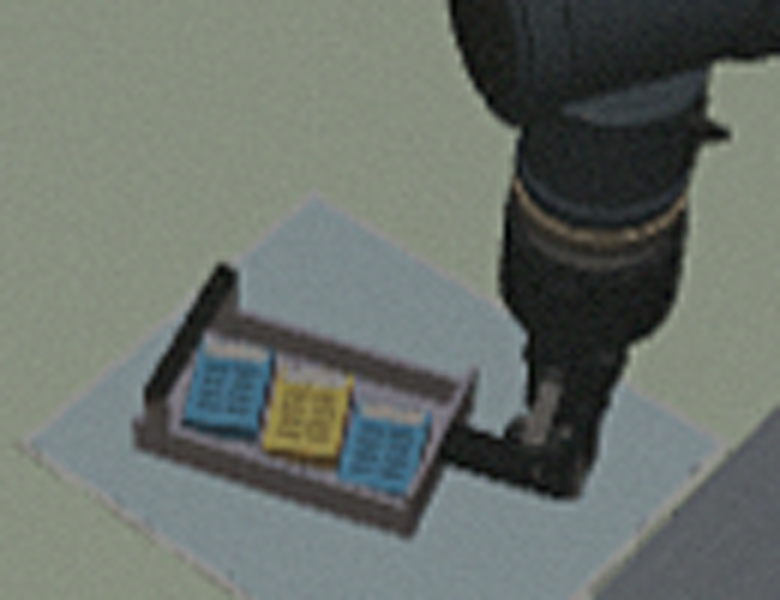

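The fingertips now hold just the end of the handle at (560,470). Test lift at 120 N.

```bash

python3 -m creep '{"claw":[0,0,0,0,0,0],"dp":[[0,0,-0.1],[0,0,-0.3],[0,0,-0.6],[0,0,-0.9],[0,0,-1.2],[0,0,-1.2]],"roll":[0,0,0,0,0,0]}' 120
python3 - <<'E'
from h import *
s=snap('scene'); save(s,'j3.png',(270,110,400,210),k=6)
delta(.573,.130,.047,-42.06)
E
```

```text
t: 29.6
tcp_pos: [0.5729, 0.1293, 0.0588]
tool_rot: [0.915, 0.404, 0.001, 0.0]
force: [0.1, 0.4, -2.5]
finger_gap: 0.123
t 29.65 tcp [0.5729 0.1293 0.0586] tool-y yaw -42.29 tilt 0.07 F [ 0.2  0.2 -2. ] M [ 0.16 -0.14 -0.04] gap 0.124 q6 0.77
dp cm [ 0.05 -0.04  1.16] roll -0.004
```

View pics/j3.png

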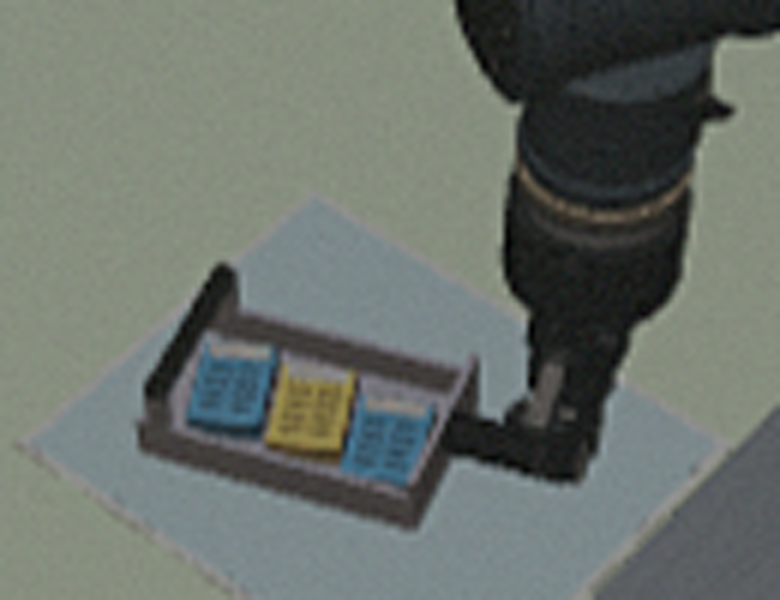

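```bash

python3 -m creep '{"claw":[0,0,0,0,0],"dp":[[0,0,-0.1],[0,0,-0.4],[0,0,-0.8],[0,0,-1.0],[0,0,-1]],"roll":[0,0,0,0,0]}' 120
python3 - <<'E'
from h import *
s=snap('scene'); save(s,'j4.png',(270,110,400,210),k=6)
delta(.573,.130,.047,-42.06)
E
```

```text
t: 30.15
tcp_pos: [0.5728, 0.1293, 0.0688]
tool_rot: [0.915, 0.404, 0.0, 0.0]
force: [0.1, 0.1, -1.9]
finger_gap: 0.125
t 30.2 tcp [0.5726 0.1293 0.0686] tool-y yaw -42.28 tilt 0.03 F [ 0.9  0.  -2.7] M [ 0.25 -0.15  0.02] gap 0.122 q6 0.77
dp cm [ 0.08 -0.02  2.16] roll -0.004
```

View pics/j4.png

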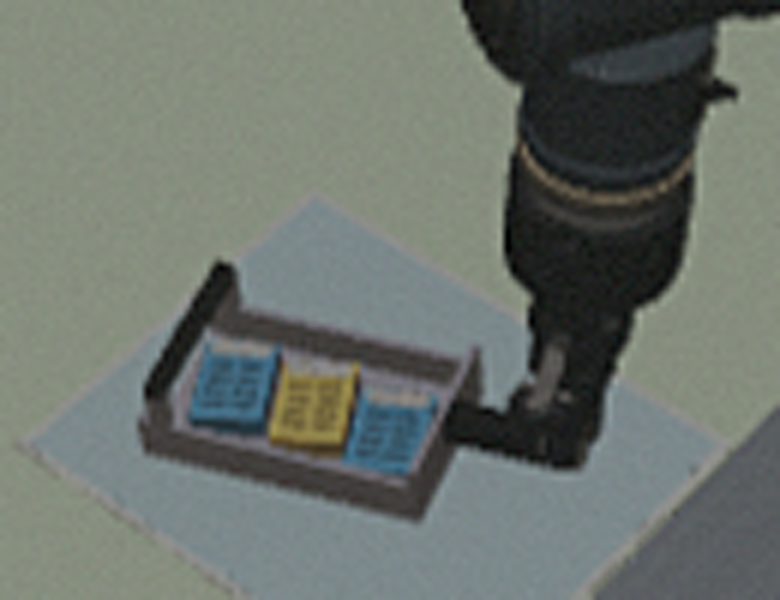

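The tray pivots even at 120 N (mouth still on the pad, about 6° tilt): that contact is too small. I'll set it down and re-grip a few millimetres deeper.

```bash

python3 -m creep '{"claw":[0,0,0,0,1.8,2.2,2.4,2.4,2,1.4,0.8,0],"dp":[[0,0,0.6],[0,0,1.4],[0,0,2],[0,0,2.2],[0,0,2.2],[0,0,2.2],[-0.2,0,2.4],[-0.2,0,2.6],[-0.2,0,2.6],[-0.2,0,2.6],[-0.2,0,2.6],[-0.2,0,2.6]],"roll":[0,0,0,0,0,0,0,0,0,0,0,0]}' 120
python3 -m creep '{"claw":[0,0,0,0,0,0,0,0],"dp":[[0,0,0],[0,0,0],[0,0,0],[0,0,-0.1],[0,0,-0.4],[0,0,-0.8],[0,0,-1.2],[0,0,-1.2]],"roll":[0,0,0,0,0,0,0,0]}' 120
python3 - <<'E'
from h import *
s=snap('scene'); save(s,'j5.png',(270,110,400,210),k=6)
delta(.573,.130,.042,-42.06)
E
```

```text
t: 31.4
tcp_pos: [0.571, 0.1276, 0.0425]
tool_rot: [0.915, 0.405, -0.0, 0.0]
force: [-0.2, -1.3, 1.5]
finger_gap: 0.142
t: 32.2
tcp_pos: [0.5718, 0.1279, 0.0549]
tool_rot: [0.915, 0.404, 0.001, 0.0]
force: [0.2, 0.1, -2.5]
finger_gap: 0.136
t 32.25 tcp [0.5716 0.1279 0.0547] tool-y yaw -42.29 tilt 0.07 F [ 0.3  0.5 -2.3] M [ 0.17 -0.14  0.02] gap 0.136 q6 0.77
dp cm [ 0.25 -0.04  1.27] roll -0.004
```

View pics/j5.png

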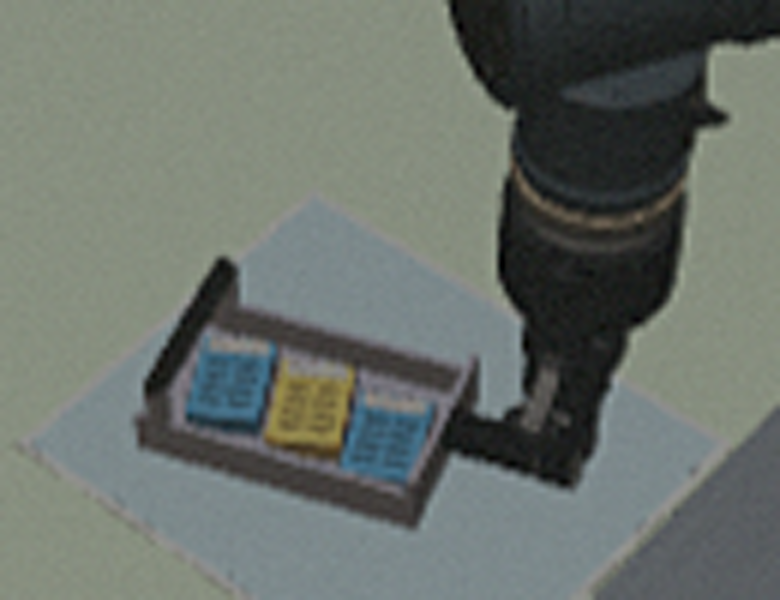

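```bash

python3 -m creep '{"claw":[0,0,0,1.8,2.2,2.4,2.4,1.8,1.2,0.6,0,0],"dp":[[0,0,0.6],[0,0,1.2],[0,0,1.25],[0,0,1.25],[0,0,1.25],[-0.1,0,1.5],[-0.1,0,1.7],[-0.1,0,1.7],[-0.1,0,1.7],[-0.1,0,1.7],[-0.1,0,1.7],[-0.1,0,1.7]],"roll":[0,0,0,0,0,0,0,0,0,0,0,0]}' 120
python3 -m creep '{"claw":[0,0,0,0,0,0,0,0],"dp":[[0,0,0],[0,0,0],[0,0,-0.1],[0,0,-0.4],[0,0,-0.8],[0,0,-1.2],[0,0,-1.4],[0,0,-1.4]],"roll":[0,0,0,0,0,0,0,0]}' 120
python3 - <<'E'
from h import *
s=snap('scene'); save(s,'j6.png',(270,110,400,210),k=6)
delta(.573,.130,.038,-42.06)
E
```

```text
t: 33.45
tcp_pos: [0.5702, 0.1268, 0.0373]
tool_rot: [0.915, 0.405, -0.0, 0.0]
force: [-0.9, -1.1, 1.3]
finger_gap: 0.148
t: 34.25
tcp_pos: [0.5709, 0.1271, 0.0518]
tool_rot: [0.915, 0.404, 0.001, 0.0]
force: [0.5, -0.6, -3.0]
finger_gap: 0.15
t 34.3 tcp [0.5707 0.1271 0.0516] tool-y yaw -42.29 tilt 0.04 F [-0.7  0.5 -2.4] M [ 0.24 -0.23  0.01] gap 0.15 q6 0.77
dp cm [ 0.37 -0.03  1.36] roll -0.004
```

View pics/j6.png

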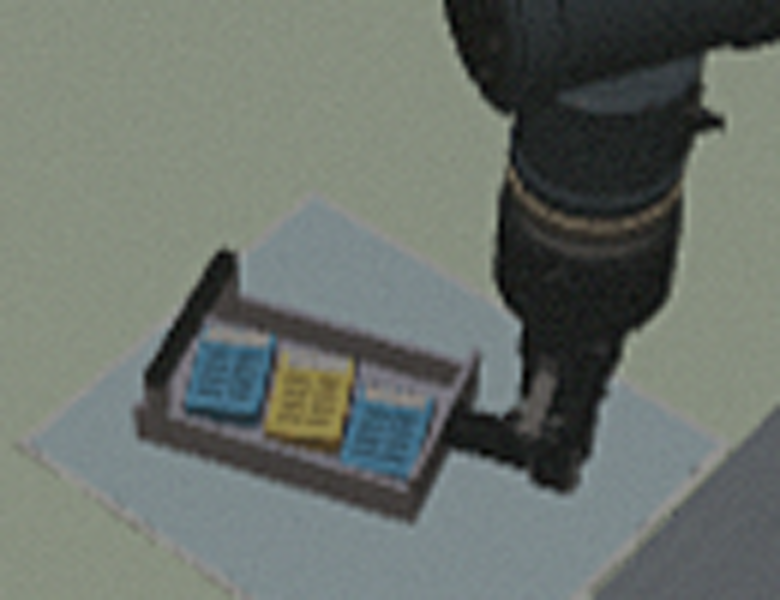

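The tray now lifts as one (mouth up from 422 to 408, moment 0.33 N m carried). I'll lift on.

```bash
python3 -m creep '{"claw":[0,0,0,0,0,0,0,0,0,0,0,0],"dp":[[0,0,-0.2],[0,0,-0.7],[0,0,-1.5],[0,0,-2.6],[0,0,-4],[0,0,-5.6],[0,0,-7.3],[0,0,-9],[0,0,-10.4],[0,0,-11.4],[0,0,-11.9],[0,0,-12]],"roll":[0,0,0,0,0,0,0,0,0,0,0,0]}' 120
python3 - <<'E'
from h import *
delta(.467,-.09,.20,0)
s=snap('scene'); save(s,'k1.png',(250,80,410,210),k=4.5)
E
```

```text
t: 35.5
tcp_pos: [0.5707, 0.127, 0.172]
tool_rot: [0.915, 0.404, 0.0, 0.0]
force: [-0.2, -0.5, -2.7]
finger_gap: 0.149
t 35.5 tcp [0.5707 0.127  0.172 ] tool-y yaw -42.29 tilt 0.06 F [-0.2 -0.5 -2.7] M [ 0.24 -0.19  0.01] gap 0.149 q6 0.77
dp cm [-23.03   6.94  -2.81] roll -0.738
```

View pics/k1.png

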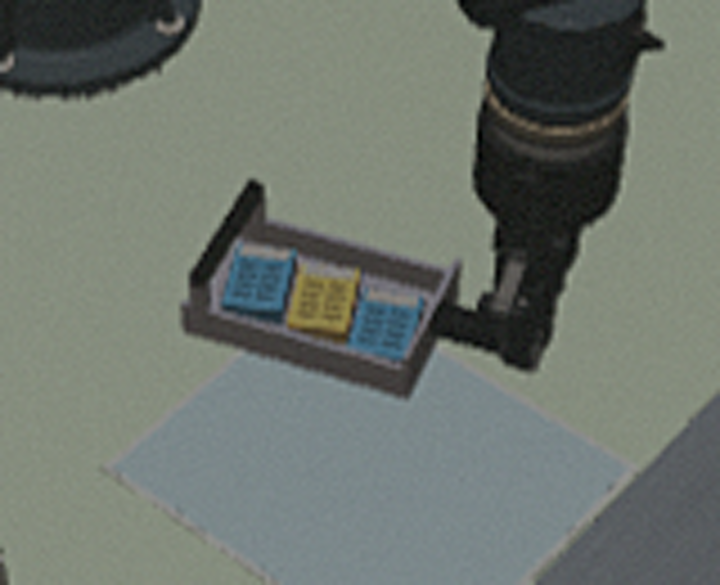

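```bash
python3 -m creep '{"claw":[0,0,0,0,0,0,0,0,0,0,0,0],"dp":[[-0.2,0.1,-0.1],[-0.9,0.3,-0.3],[-2.2,0.7,-0.6],[-4.2,1.3,-1],[-6.7,2,-1.4],[-9.7,2.9,-1.8],[-12.9,3.9,-2.1],[-16,4.8,-2.4],[-18.8,5.6,-2.6],[-21,6.3,-2.7],[-22.4,6.7,-2.8],[-23,6.9,-2.8]],"roll":[-0.01,-0.05,-0.1,-0.17,-0.24,-0.32,-0.41,-0.5,-0.58,-0.65,-0.71,-0.738]}' 120
python3 v.py k2
```

```text
t: 36.75
tcp_pos: [0.4654, -0.0907, 0.1987]
tool_rot: [0.707, 0.707, -0.001, -0.001]
force: [0.5, -0.8, -3.3]
finger_gap: 0.148
hoop shift px -3 0 0.98
t 36.8 tcp [ 0.4654 -0.091   0.1987] tool-y yaw 0.02 tilt 0.16 F [ 0.2 -1.3 -2.4] M [ 0.24  0.01 -0.04] gap 0.149 q6 -0.43
dp cm [-1.4   0.17  1.37] roll 0.0
```

View pics/k2.png

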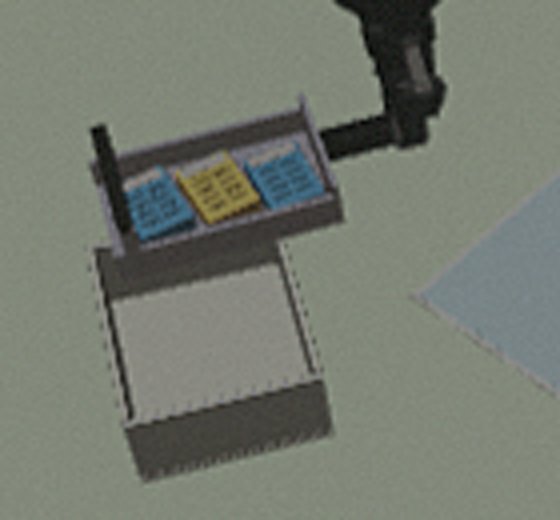

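Held level over the tub. Now I'll ease the grip in steps: 80 → 60 → 50 N.

```bash

for f in 1; do python3 -m creep '{"claw":[0],"dp":[[0,0,0]],"roll":[0]}' 80 >/dev/null; python3 v.py l1 | grep -v dp; 
python3 -m creep '{"claw":[0],"dp":[[0,0,0]],"roll":[0]}' 65 >/dev/null; python3 v.py l2| grep -v dp
python3 -m creep '{"claw":[0],"dp":[[0,0,0]],"roll":[0]}' 55 >/dev/null; python3 v.py l3| grep -v dp; done
```

```text
hoop shift px -2 0 0.96
t 36.95 tcp [ 0.4663 -0.0894  0.1988] tool-y yaw -0.06 tilt 0.11 F [-0.5  0.3 -1.6] M [ 0.27  0.05 -0.03] gap 0.15 q6 -0.42
hoop shift px -2 0 0.98
t 37.1 tcp [ 0.4667 -0.089   0.1991] tool-y yaw 0.03 tilt 0.05 F [-0.9  1.1 -2.7] M [ 0.27 -0.03  0.03] gap 0.15 q6 -0.42
hoop shift px -2 0 0.97
t 37.25 tcp [ 0.4668 -0.0891  0.1992] tool-y yaw 0.04 tilt 0.01 F [-0.9  0.1 -2.8] M [ 0.28 -0.04 -0.01] gap 0.147 q6 -0.43
```

```bash

python3 -m creep '{"claw":[0],"dp":[[0,0,0]],"roll":[0]}' 45 >/dev/null; python3 v.py l4 | grep -v dp
python3 -m creep '{"claw":[0],"dp":[[0,0,0]],"roll":[0]}' 38 >/dev/null; python3 v.py l5| grep -v dp
python3 -m creep '{"claw":[0],"dp":[[0,0,0]],"roll":[0]}' 32 >/dev/null; python3 v.py l6| grep -v dp
```

```text
hoop shift px -2 0 0.97
t 37.4 tcp [ 0.4668 -0.0893  0.1993] tool-y yaw 0.02 tilt 0.0 F [-0.2 -0.6 -2.4] M [ 0.28  0.05 -0.07] gap 0.148 q6 -0.43
hoop shift px -2 0 0.97
t 37.55 tcp [ 0.4668 -0.0895  0.1993] tool-y yaw 0.01 tilt 0.0 F [-0.   0.3 -1.5] M [ 0.27  0.04 -0.07] gap 0.147 q6 -0.43
hoop shift px -2 0 0.96
t 37.7 tcp [ 0.4668 -0.0896  0.1993] tool-y yaw -0.0 tilt 0.0 F [ 0.1 -0.1 -2.2] M [ 0.28 -0.05 -0.05] gap 0.15 q6 -0.43
```

```bash

python3 -m creep '{"claw":[0],"dp":[[0,0,0]],"roll":[0]}' 28 >/dev/null; python3 v.py l7 | grep -v dp
python3 -m creep '{"claw":[0],"dp":[[0,0,0]],"roll":[0]}' 24 >/dev/null; python3 v.py l8| grep -v dp
python3 -m creep '{"claw":[0],"dp":[[0,0,0]],"roll":[0]}' 20 >/dev/null; python3 v.py l9| grep -v dp
python3 -m creep '{"claw":[0,0],"dp":[[0,0,0],[0,0,0]],"roll":[0,0]}' 20 >/dev/null; python3 v.py l10| grep -v dp
```

```text
hoop shift px -2 0 0.96
t 37.85 tcp [ 0.4668 -0.0896  0.1993] tool-y yaw -0.0 tilt 0.0 F [ 0.3 -0.1 -2. ] M [ 0.26 -0.03 -0.02] gap 0.148 q6 -0.43
hoop shift px -2 0 0.96
t 38.0 tcp [ 0.4668 -0.0896  0.1993] tool-y yaw -0.0 tilt 0.0 F [ 0.7 -0.4 -2.3] M [ 0.24 -0.02  0.06] gap 0.15 q6 -0.43
hoop shift px -2 0 0.96
t 38.15 tcp [ 0.4668 -0.0896  0.1993] tool-y yaw -0.0 tilt 0.0 F [-0.6  0.3 -1.3] M [ 0.26  0.01 -0.01] gap 0.149 q6 -0.43
hoop shift px -2 0 0.96
t 38.4 tcp [ 0.4668 -0.0896  0.1993] tool-y yaw 0.0 tilt 0.0 F [-0.   0.4 -2.1] M [0.25 0.02 0.05] gap 0.148 q6 -0.43
```

View pics/l10.png

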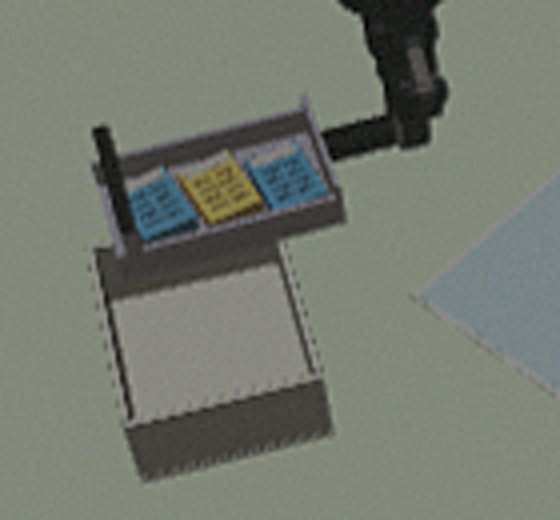

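```bash

python3 -m creep '{"claw":[1.2,1.2,1.2,1.2,1.2,1.2,1.2,1.2,1.2,1.2,1.2,1.2],"dp":[[0,0,-4],[0,0,-6.5],[0,0,-8],[0,0,-8.8],[0,0,-9.1],[0,0,-9],[0,0,-8.4],[0,0,-7],[0,0,-4.7],[0,0,-2.3],[0,0,-0.6],[0,0,0]],"roll":[0,0,0,0,0,0,0,0,0,0,0,0]}' 20 >/dev/null; python3 v.py m1 | grep -v dp
python3 -m creep '{"claw":[1.25],"dp":[[0,0,0]],"roll":[0]}' 20 >/dev/null; python3 v.py m2| grep -v dp
```

```text
hoop shift px -2 0 0.97
t 39.65 tcp [ 0.4652 -0.0889  0.1966] tool-y yaw -0.01 tilt 0.35 F [-0.4  0.5 -3.3] M [ 0.32  0.05 -0.05] gap 0.153 q6 -0.43
hoop shift px -2 1 0.96
t 39.8 tcp [ 0.4671 -0.0898  0.1994] tool-y yaw 0.0 tilt 0.02 F [ 0.5  0.1 -2. ] M [0.32 0.   0.04] gap 0.15 q6 -0.43
```

View pics/m2.png

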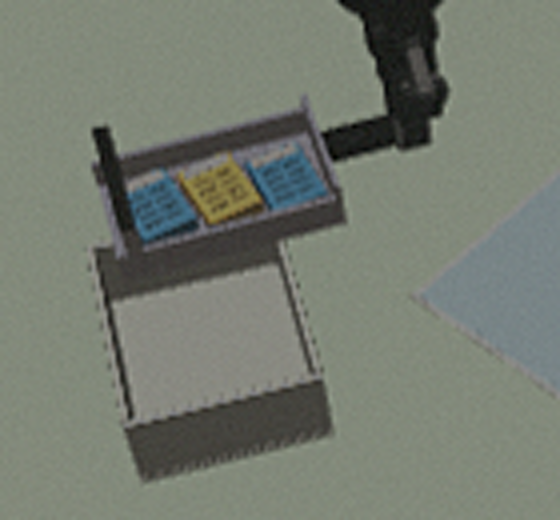

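```bash

python3 -m creep '{"claw":[1.27],"dp":[[0,0,0]],"roll":[0]}' 20 >/dev/null; python3 v.py n1| grep -v dp
python3 -m creep '{"claw":[1.28],"dp":[[0,0,0]],"roll":[0]}' 20 >/dev/null; python3 v.py n2| grep -v dp
python3 -m creep '{"claw":[1.29],"dp":[[0,0,0]],"roll":[0]}' 20 >/dev/null; python3 v.py n3| grep -v dp
python3 -m creep '{"claw":[1.30],"dp":[[0,0,0]],"roll":[0]}' 20 >/dev/null; python3 v.py n4| grep -v dp
```

```text
hoop shift px -2 0 0.95
t 39.95 tcp [ 0.4674 -0.0898  0.2001] tool-y yaw 0.0 tilt 0.11 F [-0.1 -0.1 -1.9] M [ 0.26  0.   -0.01] gap 0.154 q6 -0.43
hoop shift px -2 0 0.95
t 40.1 tcp [ 0.4671 -0.0897  0.1999] tool-y yaw 0.0 tilt 0.08 F [-0.1 -0.5 -2.3] M [ 0.27 -0.    0.  ] gap 0.154 q6 -0.43
hoop shift px -2 0 0.96
t 40.25 tcp [ 0.4669 -0.0896  0.1996] tool-y yaw 0.0 tilt 0.04 F [-0.6  0.1 -2.7] M [ 0.27 -0.    0.06] gap 0.156 q6 -0.43
hoop shift px -2 0 0.96
t 40.4 tcp [ 0.4668 -0.0896  0.1994] tool-y yaw 0.0 tilt 0.01 F [ 1.5  0.4 -2.3] M [ 0.28  0.03 -0.  ] gap 0.159 q6 -0.43
```

The opening is now following the set-point gradually (0.150 → 0.159), so the squeeze is easing. I'll continue in small steps.

```bash

python3 -m creep '{"claw":[1.31],"dp":[[0,0,0]],"roll":[0]}' 20 >/dev/null; python3 v.py n5| grep -v dp
python3 -m creep '{"claw":[1.33],"dp":[[0,0,0]],"roll":[0]}' 20 >/dev/null; python3 v.py n6| grep -v dp
python3 -m creep '{"claw":[1.35],"dp":[[0,0,0]],"roll":[0]}' 20 >/dev/null; python3 v.py n7| grep -v dp
```

```text
hoop shift px -2 0 0.96
t 40.55 tcp [ 0.4668 -0.0896  0.1993] tool-y yaw -0.0 tilt 0.0 F [ 0.3  0.5 -1.8] M [0.25 0.04 0.01] gap 0.157 q6 -0.43
hoop shift px -2 0 0.96
t 40.7 tcp [ 0.4668 -0.0896  0.1993] tool-y yaw 0.0 tilt 0.0 F [ 0.2  0.2 -2. ] M [ 0.26  0.02 -0.01] gap 0.162 q6 -0.43
hoop shift px -2 0 0.96
t 40.85 tcp [ 0.4668 -0.0896  0.1993] tool-y yaw -0.0 tilt 0.01 F [ 0.5 -0.7 -2. ] M [ 0.28 -0.   -0.  ] gap 0.167 q6 -0.43
```

```bash

python3 -m creep '{"claw":[1.37],"dp":[[0,0,0]],"roll":[0]}' 20 >/dev/null; python3 v.py n8| grep -v dp
python3 -m creep '{"claw":[1.39],"dp":[[0,0,0]],"roll":[0]}' 20 >/dev/null; python3 v.py n9| grep -v dp
python3 -m creep '{"claw":[1.41],"dp":[[0,0,0]],"roll":[0]}' 20 >/dev/null; python3 v.py n10| grep -v dp
```

```text
hoop shift px -2 0 0.96
t 41.0 tcp [ 0.4668 -0.0896  0.1993] tool-y yaw 0.0 tilt 0.0 F [-0.1  0.5 -2.6] M [ 0.27 -0.01  0.07] gap 0.162 q6 -0.43
hoop shift px -2 0 0.96
t 41.15 tcp [ 0.4668 -0.0896  0.1993] tool-y yaw 0.0 tilt 0.0 F [ 0.5 -0.  -2. ] M [ 0.24 -0.05  0.01] gap 0.166 q6 -0.43
hoop shift px -2 0 0.96
t 41.3 tcp [ 0.4668 -0.0896  0.1993] tool-y yaw -0.0 tilt 0.0 F [ 0.7 -0.  -1.7] M [ 0.27  0.04 -0.02] gap 0.171 q6 -0.43
```

View pics/n10.png

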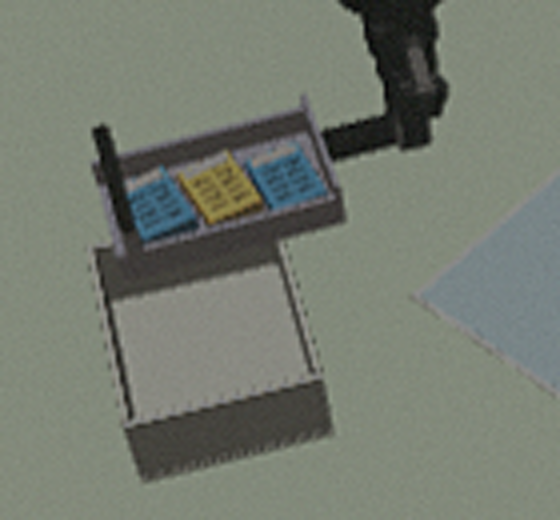

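```bash
echo "
print('score',b); sys.exit(1 if (abs(l[1]-26)>0 or b<.93) else 0)" >> v.py
python3 -m creep '{"claw":[1.43],"dp":[[0,0,0]],"roll":[0]}' 20 >/dev/null; python3 v.py o1 && 
python3 -m creep '{"claw":[1.45],"dp":[[0,0,0]],"roll":[0]}' 20 >/dev/null; python3 v.py o2 &&
python3 -m creep '{"claw":[1.47],"dp":[[0,0,0]],"roll":[0]}' 20 >/dev/null && python3 v.py o3 &&
python3 -m creep '{"claw":[1.49],"dp":[[0,0,0]],"roll":[0]}' 20 >/dev/null && python3 v.py o4 
```

```text
hoop shift px -2 0 0.97
t 41.45 tcp [ 0.4668 -0.0896  0.1993] tool-y yaw -0.0 tilt 0.0 F [ 0.2  0.4 -2.2] M [ 0.3  -0.02  0.02] gap 0.172 q6 -0.43
dp cm [-1.54  0.02  1.43] roll -0.0
score 0.9652437567710876
hoop shift px -2 0 0.96
t 41.6 tcp [ 0.4668 -0.0896  0.1993] tool-y yaw -0.0 tilt 0.0 F [-0.3 -0.7 -2.7] M [ 0.28 -0.01 -0.01] gap 0.169 q6 -0.43
dp cm [-1.54  0.02  1.43] roll -0.0
score 0.964085042476654
hoop shift px -2 0 0.96
t 41.75 tcp [ 0.4668 -0.0896  0.1993] tool-y yaw -0.0 tilt 0.0 F [-0.2 -0.5 -2.8] M [ 0.29  0.07 -0.04] gap 0.176 q6 -0.43
dp cm [-1.54  0.02  1.43] roll -0.0
score 0.9646857380867004
hoop shift px -2 0 0.96
t 41.9 tcp [ 0.4668 -0.0896  0.1993] tool-y yaw -0.0 tilt 0.0 F [-0.5  0.3 -2.7] M [0.3  0.03 0.02] gap 0.178 q6 -0.43
dp cm [-1.54  0.02  1.43] roll -0.0
score 0.9639584422111511
```

```bash

python3 -m creep '{"claw":[1.51],"dp":[[0,0,0]],"roll":[0]}' 20 >/dev/null && python3 v.py p1 | grep -v dp && 
python3 -m creep '{"claw":[1.525],"dp":[[0,0,0]],"roll":[0]}' 20 >/dev/null && python3 v.py p2 &&
python3 -m creep '{"claw":[1.54],"dp":[[0,0,0]],"roll":[0]}' 20 >/dev/null && python3 v.py p3 &&
python3 -m creep '{"claw":[1.555],"dp":[[0,0,0]],"roll":[0]}' 20 >/dev/null && python3 v.py p4 &&
python3 -m creep '{"claw":[1.57],"dp":[[0,0,0]],"roll":[0]}' 20 >/dev/null && python3 v.py p5
```

```text
hoop shift px -2 0 0.97
t 42.05 tcp [ 0.4668 -0.0896  0.1993] tool-y yaw -0.0 tilt 0.0 F [-0.3  0.  -2.6] M [ 0.23 -0.01  0.02] gap 0.181 q6 -0.43
score 0.965718150138855
hoop shift px -2 3 0.91
t 42.2 tcp [ 0.4669 -0.0897  0.1994] tool-y yaw 0.01 tilt 0.02 F [-0.1  0.2 -1.4] M [ 0.22 -0.04  0.03] gap 0.181 q6 -0.43
dp cm [-1.53  0.01  1.44] roll 0.0
score 0.9110381603240967
```

It slips now, at set-point 1.525 cm, and the hoop dropped 3 px. I'll look.

```bash

python3 -m creep '{"claw":[1.515],"dp":[[0,0,0]],"roll":[0]}' 20 >/dev/null; python3 v.py p6
```

```text
hoop shift px 6 16 0.69
t 42.35 tcp [ 0.4668 -0.0896  0.1993] tool-y yaw 0.0 tilt 0.01 F [ 0.3 -0.7 -2.5] M [ 0.19  0.05 -0.01] gap 0.18 q6 -0.43
dp cm [-1.54  0.02  1.43] roll 0.0
score 0.6936232447624207
```

View pics/p6.png

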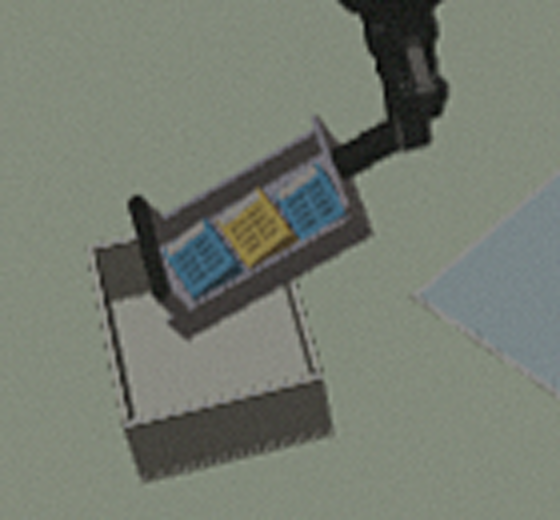

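About 20° tilt with the mouth over the tub. I'll brake it with a slightly firmer grip.

```bash

python3 -m creep '{"claw":[1.44],"dp":[[0,0,0]],"roll":[0]}' 20 ; python3 v.py p7
python3 - <<'E'
from h import *
s=snap('scene')
# mouth edge bottom corner near cam in crop(170,110,k4)
for z in (.06,.08,.1,.12): print(z,px(s,170+190/4,110+335/4,z).round(3))
E
```

```text
t: 42.45
tcp_pos: [0.4667, -0.0895, 0.1993]
tool_rot: [0.707, 0.707, 0.0, -0.0]
force: [-0.2, -0.7, -1.0]
finger_gap: 0.179
hoop shift px 21 25 0.68
t 42.5 tcp [ 0.4668 -0.0896  0.1993] tool-y yaw 0.01 tilt 0.01 F [-0.2  0.5 -2.1] M [ 0.1   0.04 -0.05] gap 0.18 q6 -0.43
dp cm [-1.54  0.02  1.43] roll 0.0
score 0.6772739887237549
0.06 [ 0.481 -0.252  0.06 ]
0.08 [ 0.498 -0.252  0.08 ]
0.1 [ 0.514 -0.252  0.1  ]
0.12 [ 0.531 -0.252  0.12 ]
```

View pics/p7.png

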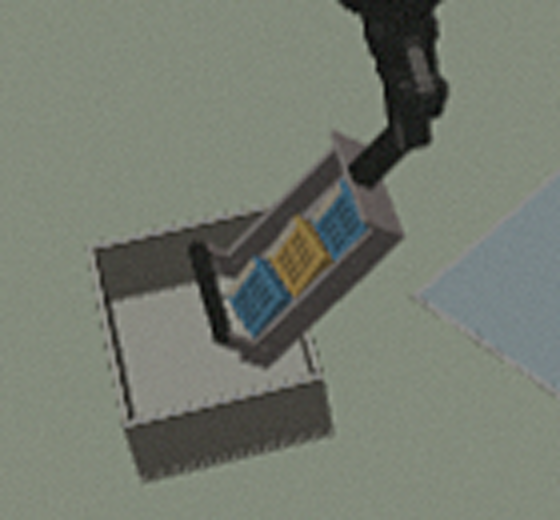

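It's swinging on to about 45° and close to the near rim. I'll clamp and move up and inward together.

```bash

python3 -m creep '{"claw":[0],"dp":[[-2,0,-1.5]],"roll":[0]}' 90 ; python3 v.py p8
```

```text
t: 42.65
tcp_pos: [0.4647, -0.1073, 0.2129]
tool_rot: [0.706, 0.708, -0.001, -0.003]
force: [0.6, -0.6, -2.1]
finger_gap: 0.16
hoop shift px 14 25 0.65
t 42.7 tcp [ 0.4681 -0.1123  0.2161] tool-y yaw 0.08 tilt 0.26 F [ 1.  -2.6  0.9] M [-0.1  -0.03  0.02] gap 0.158 q6 -0.47
dp cm [ 0.74 -0.11  3.11] roll 0.001
score 0.648030161857605
```

View pics/p8.png

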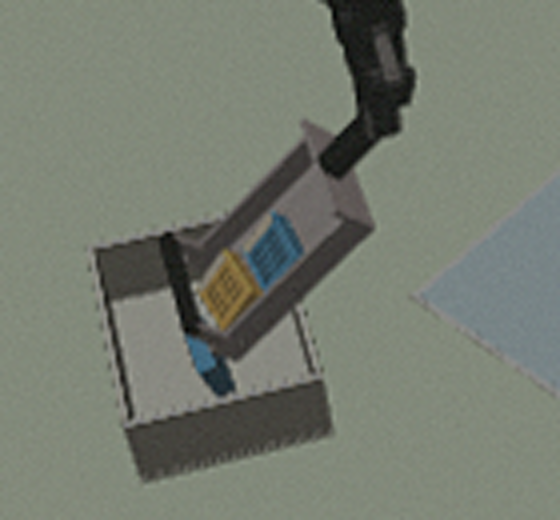

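It's clamped at about 43°. The first cassette is dropping into the tub and the others are sliding. I'll hold.

```bash

python3 -m creep '{"claw":[0,0,0],"dp":[[0,0,0],[0,0,0],[0,0,0]],"roll":[0,0,0]}' 110 ; python3 v.py p9
```

```text
t: 43.0
tcp_pos: [0.4662, -0.1089, 0.2139]
tool_rot: [0.707, 0.707, -0.0, -0.001]
force: [0.7, 0.8, -1.0]
finger_gap: 0.15
hoop shift px 13 26 0.69
t 43.05 tcp [ 0.4663 -0.1089  0.2139] tool-y yaw 0.02 tilt 0.08 F [ 0.3 -0.2 -1.7] M [0.08 0.03 0.04] gap 0.151 q6 -0.46
dp cm [0.39 0.07 2.89] roll 0.0
score 0.6901610493659973
```

View pics/p9.png

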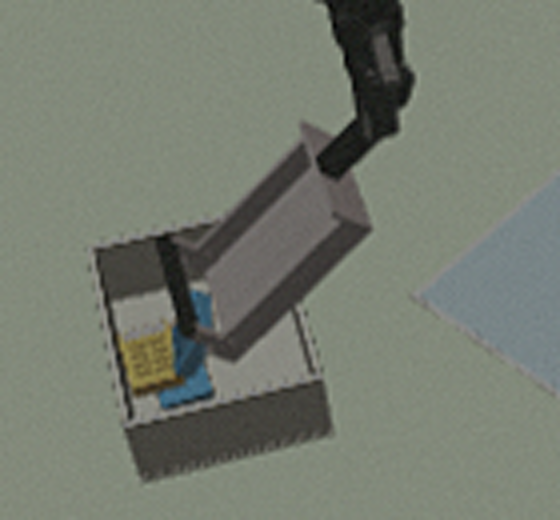

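```bash

python3 -m creep '{"claw":[0,0,0,0,0,0,0,0],"dp":[[0,0,0],[0,0,0],[0,0,-0.3],[0,0,-1.2],[0,0,-2.8],[0,0,-5],[0,0,-7],[0,0,-8]],"roll":[0,0,0,0,0,0,0,0]}' 120 ; python3 v.py p10;  python3 -c "
from h import *
delta(.5548,.110,.24,-42.06)"
```

```text
t: 43.85
tcp_pos: [0.4677, -0.11, 0.2967]
tool_rot: [0.707, 0.707, 0.001, 0.002]
force: [-0.2, -0.6, -1.2]
finger_gap: 0.147
hoop shift px 6 2 0.72
t 43.9 tcp [ 0.4681 -0.1102  0.2975] tool-y yaw 0.01 tilt 0.34 F [ 0.4 -0.2  0.2] M [ 0.05 -0.01 -0.02] gap 0.143 q6 -0.46
dp cm [ 0.55 -0.17 11.24] roll 0.0
score 0.7194157242774963
t 43.9 tcp [ 0.4681 -0.1102  0.2975] tool-y yaw 0.01 tilt 0.34 F [ 0.4 -0.2  0.2] M [ 0.05 -0.01 -0.02] gap 0.143 q6 -0.46
dp cm [22.03  8.64  5.73] roll 0.734
```

View pics/p10.png

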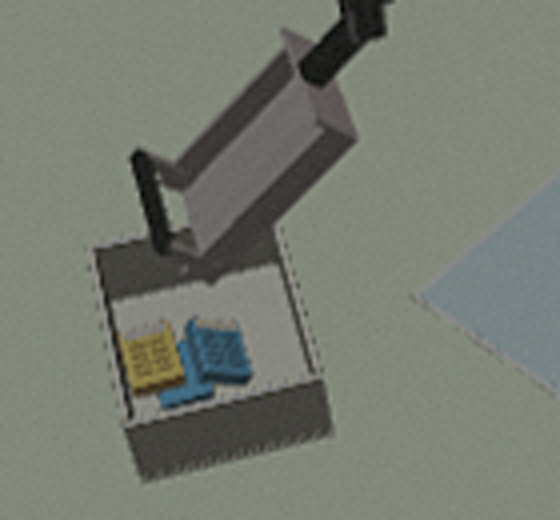

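All three cassettes lie in the tub, which hasn't moved (corner still at (95,247)). I'll carry the tilted empty tray back over the pad.

```bash

python3 -m creep '{"claw":[0,0,0,0,0,0,0,0,0,0,0,0],"dp":[[0.3,0.1,0],[1.2,0.3,0],[2.7,0.8,0],[4.7,1.4,0],[7,2.1,0],[9.4,2.8,0],[11.7,3.4,0.5],[13.9,4.1,1.8],[15.8,4.7,3.5],[17.2,5.1,5.8],[18,5.3,8],[18.3,5.4,9.5]],"roll":[0.01,0.05,0.1,0.17,0.24,0.32,0.41,0.5,0.58,0.65,0.71,0.734]}' 120
python3 -m creep '{"claw":[0],"dp":[[0,0,0]],"roll":[0]}' 120
python3 - <<'E'
from h import *
s=snap('scene'); save(s,'q1.png',(250,80,410,210),k=4.5)
delta(.522,.073,.165,-42.06)
E
```

```text
t: 45.1
tcp_pos: [0.5193, 0.0747, 0.1965]
tool_rot: [0.914, 0.406, -0.002, -0.001]
force: [-0.1, 0.7, -1.2]
finger_gap: 0.146
t: 45.2
tcp_pos: [0.5184, 0.0743, 0.1961]
tool_rot: [0.914, 0.407, -0.003, -0.002]
force: [-0.9, 0.5, -1.1]
finger_gap: 0.147
t 45.25 tcp [0.5194 0.0738 0.1975] tool-y yaw -42.0 tilt 0.27 F [-0.2  0.5 -1.5] M [ 0.03 -0.08  0.  ] gap 0.148 q6 0.66
dp cm [0.12 0.26 3.25] roll 0.001
```

View pics/q1.png

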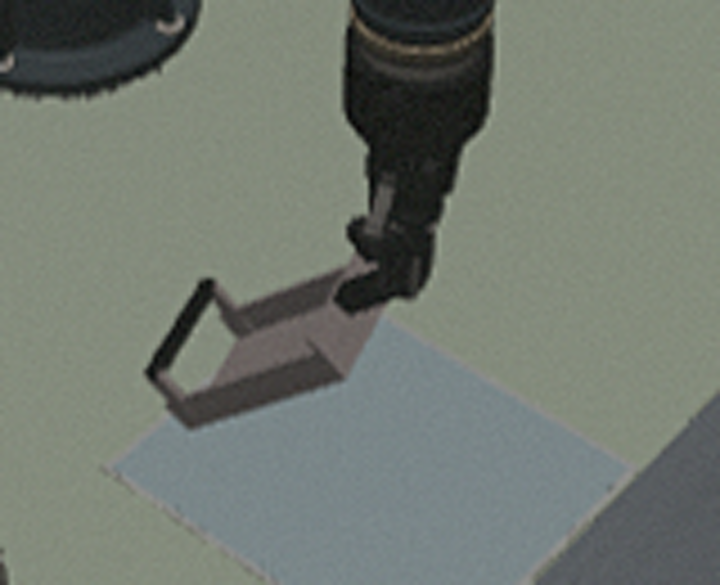

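```bash

python3 -m creep '{"claw":[0,0,0,0,0],"dp":[[0,0.2,0.8],[0,0.2,1.8],[0,0.2,2.5],[0,0.2,3],[0,0.2,3]],"roll":[0,0,0,0,0]}' 100
python3 - <<'E'
from h import *
s=snap('scene'); save(s,'q2.png',(250,80,410,210),k=4.5)
delta(.522,.073,.165,-42.06)
E
```

```text
t: 45.75
tcp_pos: [0.5217, 0.0719, 0.1686]
tool_rot: [0.914, 0.406, -0.001, -0.0]
force: [0.0, 0.5, -2.0]
finger_gap: 0.149
t 45.8 tcp [0.522 0.072 0.169] tool-y yaw -42.07 tilt 0.05 F [ 0.9 -0.1 -2.3] M [ 0.09 -0.08 -0.01] gap 0.148 q6 0.66
dp cm [ 0.07 -0.07  0.4 ] roll -0.0
```

View pics/q2.png

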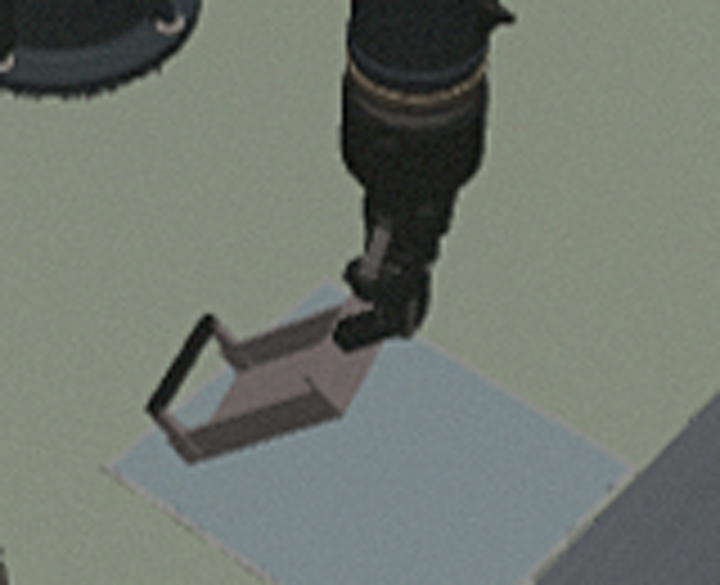

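```bash

python3 - <<'E'
from h import *
s=snap('scene')
for z in (0,.01,.02): print(px(s,250+190/4.5,80+465/4.5,z))
for z in (0,.01,.02): print(px(s,250+165/4.5,80+432/4.5,z))
E
python3 -m creep '{"claw":[0,0,0],"dp":[[0,0,0.5],[0,0,1],[0,0,1]],"roll":[0,0,0]}' 60
python3 -c "
from h import *
delta(.571,.127,.04,-42.06)"
```

```text
[ 0.4647336  -0.04237312  0.        ]
[ 0.47268719 -0.0444337   0.01      ]
[ 0.48064078 -0.04649429  0.02      ]
[ 0.43333078 -0.04928517  0.        ]
[ 0.44158373 -0.05127986  0.01      ]
[ 0.44983669 -0.05327455  0.02      ]
t: 46.15
tcp_pos: [0.5227, 0.0721, 0.1593]
tool_rot: [0.914, 0.406, 0.0, 0.0]
force: [-0.5, 0.5, 1.2]
finger_gap: 0.144
t 46.15 tcp [0.5227 0.0721 0.1593] tool-y yaw -42.04 tilt 0.04 F [-0.5  0.5  1.2] M [-0.13 -0.04  0.06] gap 0.144 q6 0.66
dp cm [ 7.31 -0.1  11.93] roll 0.0
```

The mouth touches the pad (+1.2 N). Now I'll swing the handle down along the arc about the mouth with a light grip.

```bash

python3 -m creep '{"claw":[1.3,1.4,1.4,1.4,1.4,1.4,1.4,1.4],"dp":[[0,0,0],[0.6,0,0.5],[1.1,0,1],[1.6,0,1.6],[2.2,0,2.3],[2.8,0,3],[3.4,0,3.8],[3.7,0,4.1]],"roll":[0,0,0,0,0,0,0,0]}' 20
python3 - <<'E'
from h import *
s=snap('scene'); save(s,'q3.png',(250,80,410,210),k=4.5)
delta(.571,.127,.038,-42.06)
E
```

```text
t: 46.95
tcp_pos: [0.5482, 0.1004, 0.1178]
tool_rot: [0.914, 0.407, 0.001, 0.0]
force: [2.2, 0.5, 3.5]
finger_gap: 0.165
t 47.0 tcp [0.5482 0.1004 0.1176] tool-y yaw -42.0 tilt 0.07 F [2.3 2.7 4.5] M [ 0.05 -0.25  0.06] gap 0.17 q6 0.71
dp cm [ 3.5  -0.09  7.96] roll 0.001
```

View pics/q3.png

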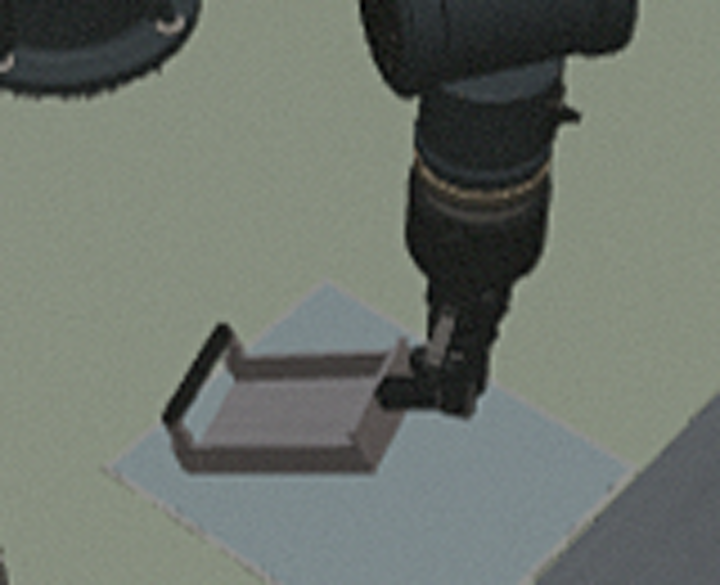

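The tray is folding back toward flat with its mouth at (185,470) on the pad. I'll continue.

```bash

python3 -m creep '{"claw":[1.4,1.4,1.4,1.4,1.4,1.4,1.4,1.4,1.4,1.4],"dp":[[0.5,0,0.8],[1,0,1.7],[1.5,0,2.7],[1.9,0,3.7],[2.2,0,4.6],[2.5,0,5.5],[2.7,0,6.3],[2.9,0,7.0],[3,0,7.5],[3,0,7.7]],"roll":[0,0,0,0,0,0,0,0,0,0]}' 20
python3 - <<'E'
from h import *
s=snap('scene'); save(s,'q4.png',(250,80,410,210),k=4.5)
delta(.571,.127,.038,-42.06)
E
```

```text
t: 48.0
tcp_pos: [0.5667, 0.1218, 0.0406]
tool_rot: [0.914, 0.406, -0.001, -0.0]
force: [1.6, 0.3, 2.1]
finger_gap: 0.169
t 48.05 tcp [0.5667 0.1217 0.0406] tool-y yaw -42.05 tilt 0.07 F [0.9 1.3 1.6] M [-0.17  0.15  0.02] gap 0.168 q6 0.75
dp cm [ 0.68 -0.03  0.26] roll 0.0
```

View pics/q4.png

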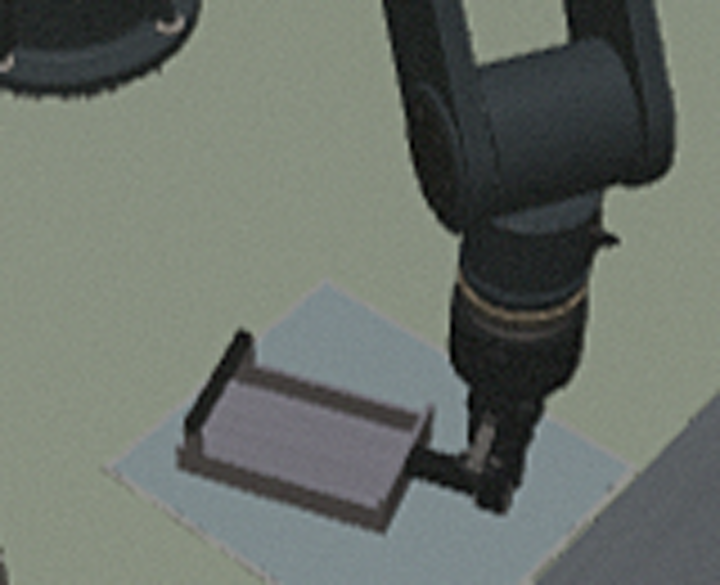

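```bash

python3 -m creep '{"claw":[1.4,1.4,1.6,2,2.6,3.2,3.2,3.2,3.2,3.2,3.2,3.2],"dp":[[0,0,0.2],[0,0,0.3],[0,0,0.3],[0,0,0.3],[0,0,0.3],[0,0,0.3],[0,0,-0.5],[0,0,-2],[0,0,-5],[0,0,-9],[0,0,-13],[0,0,-16]],"roll":[0,0,0,0,0,0,0,0,0,0,0,0]}' 20
python3 -c "
from h import *
delta(.50,.35,.25)"
```

```text
t: 49.25
tcp_pos: [0.5679, 0.1219, 0.2054]
tool_rot: [0.914, 0.406, 0.002, 0.001]
force: [0.5, 0.6, -0.8]
finger_gap: 0.375
t 49.25 tcp [0.5679 0.1219 0.2054] tool-y yaw -42.05 tilt 0.25 F [ 0.5  0.6 -0.8] M [0.04 0.01 0.05] gap 0.375 q6 0.75
dp cm [ 12.4  -20.3   -4.49] roll None
```

```bash

python3 -m creep '{"claw":[3.2,3.2,3.2,3.2,3.2,3.2,3.2],"dp":[[0,-1,-1],[1,-4,-4],[3,-8,-7],[5,-12,-9],[7,-15,-10],[8,-16,-10],[8,-16,-10]],"roll":[0,0,0,0,0,0,0]}' 20
python3 - <<'E'
from h import *
s=snap('scene'); save(s,'r1.png',(140,80,440,320),k=2.6)
save(s,'r3.png',(270,140,380,210),k=7)
s=snap('top'); save(s,'r2.png',(130,60,470,320),k=2.3)
E
```

```text
t: 49.95
tcp_pos: [0.5006, 0.2901, 0.301]
tool_rot: [0.913, 0.408, -0.0, -0.0]
force: [0.1, 0.2, -0.5]
finger_gap: 0.378
```

View pics/r1.png

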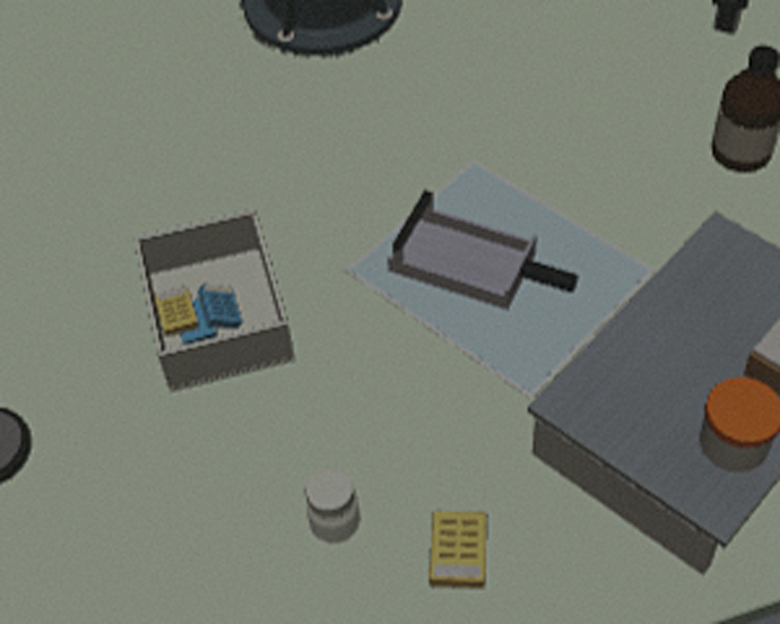

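View pics/r2.png

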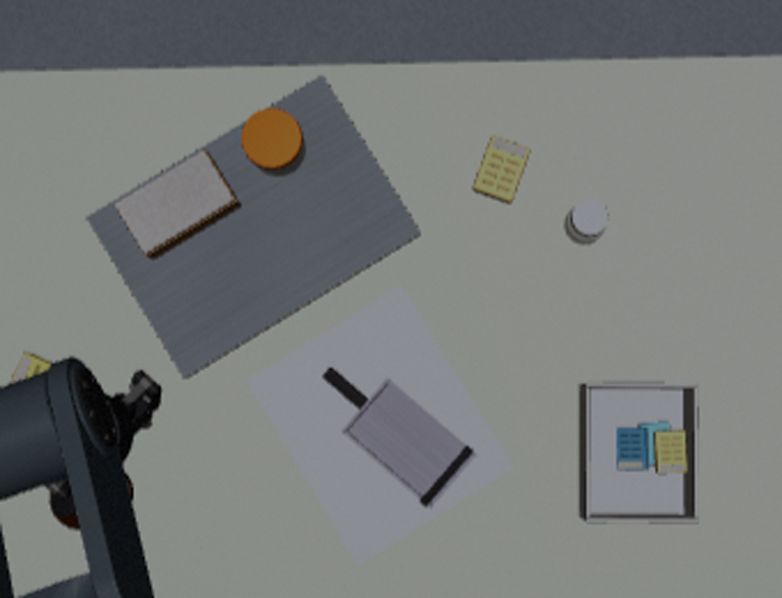

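View pics/r3.png

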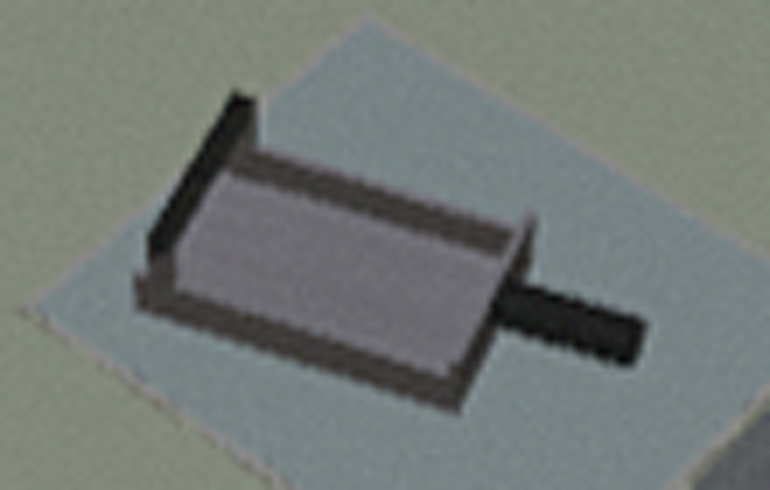

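The tray lies flat and empty, wholly on the pad. The three cassettes are in the unmoved tub, the bystanders stand where they were, and the robot is clear of everything.

```bash
python3 -c "
from h import *
print(workorder.sign_off())"
```

```text
the job is handed in; nothing more can be done
None
```

The job is done and handed in at about 50 s of the 72 s. I drew the tray out by its hoop onto the pad with all three cassettes aboard. I then carried it by the rear handle, tipped the cassettes into the tub, and set the empty tray back flat on the pad.

**Handle grip:** The moves cannot tilt the tool, so the tray had to pivot in the grip. The first full grip on the handle would not pivot even at 20 N. I took the loaded tray back to the pad and re-gripped the handle near its end, which took three tries. During those tries it tipped by about 6° with its mouth on the pad, and the cassettes stayed put.

**The pour:** Easing the fingers over the tub let the tray droop faster than I wanted. It went from about 20° to 45° before I clamped it and moved it up and inward. The mouth was then near the height of the tub's near rim. I saw no contact with the rim, and the highest force I read at any step was about 8 N.

**Last checks:** The final pictures show:
- The three cassettes inside the tub, two flat and one blue leaning on the other.
- The tub in its earlier position.
- The tray flat and empty within the pad.
- The pot, bottle, jar lid and look-alikes in place, as far as the pictures showed them.
- The gripper clear of everything.

Nothing I checked at the end failed or disagreed. My early picture measurements of the tub, pad and riser came out 1–5% under the stated sizes, with centres agreeing to a few millimetres.

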